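# Fetch the receiver jar from behind the vessels in the caddy

## Task

Get the low receiver jar out of the crowded steel caddy: first clear the three tall vessels (bottle, conical flask, dewar) into the white drip tray, all standing together there, and only then set the jar upright in the middle of the cork pad on the lab jack. After that put each tall vessel back upright on the very spot in the caddy where it stood at the start. Do not drop or tip over any of the four, and leave the rubber bung in the drip tray where it is.

Things in the scene. Friction and masses are not known exactly. Their poses are not given: they have to be found in the camera images.
- bottle_center (a point): Loose brown glass bottle, 144 mm tall: body 52 mm diameter up to 80 mm, sloping shoulder, then a black screw cap 30 mm diameter from 112 mm to the top (neck below it 26 mm). 0.2 to 0.4 kg. Pick it by the cap from above. Point on its axis half-way up (72 mm above its underside); z up along its axis. Stands at the start on one of the four spots of the caddy.
- flask_center (a point): Loose clear glass conical flask, 130 mm tall: base 64 mm diameter, narrowing to a 26 mm neck at 82 mm, with a red plastic cap 32 mm diameter from 100 mm to the top. 0.17 to 0.34 kg. Pick it by the cap from above. Point on its axis half-way up (65 mm above its underside); z up along its axis. Stands at the start on one of the four spots of the caddy.
- dewar_center (a point): Loose stainless-steel dewar, 120 mm tall: body 56 mm diameter up to 80 mm, with a grey lid 36 mm diameter from 86 mm to the top. 0.22 to 0.45 kg. Pick it by the lid from above. Point on its axis half-way up (60 mm above its underside); z up along its axis. Stands at the start on one of the four spots of the caddy.
- jar_center (a point): Loose low round receiver jar of clear glass with a flat aluminium lid, straight-sided, 54 mm diameter, 46 mm tall, 0.1 to 0.2 kg. Point at its centre (23 mm above its underside); z up along its axis. At the start it stands on one of the two far spots (the +x side) of the caddy, hemmed in by the tall vessels.
- caddy: Fixed low square steel tray, the caddy: 206 x 206 mm outside, wall 3 mm thick and 18 mm high, floor 3 mm above the bench. Origin: centre of its underside; x and y along its sides, z up. Four round dark rubber spots (68 mm diameter, flush) are centred 38 mm from the origin in x and in y, at (+-38, +-38) mm; at the start each carries one vessel, to within about 2 mm.
- tray: Fixed white plastic drip tray, the side area for the cleared vessels: 196 x 196 mm outside, wall 4 mm thick and 18 mm high, floor 4 mm above the bench. Origin: centre of its underside; x and y along its sides, z up. The bung stands in one quarter; the other three quarters (centres about 44 mm from the origin in x and y) are free, each with room for one vessel.
- jack: Fixed aluminium lab jack (scissor stand), 120 x 120 mm, top plate 70 mm above the bench with a flush cork pad 72 mm diameter in its middle. Origin: centre of its underside, under the middle of the pad; z up. A black adjusting knob sticks out to -y, below the top plate.
- bung_center (a point): Loose black rubber bung (bystander, not to be disturbed) standing in the drip tray: 28 mm tall, 40 mm diameter at the top, 32 mm below. Point at its centre, 14 mm above its underside.

How it is judged:
On the way, in this order (a step that is already met when the one before it is completed fails the run):
1. all three tall vessels stand upright and released in the drip tray, the jar still untouched in the caddy (x of bottle_center in the frame of tray between -0.08 and 0.08 m and y of bottle_center in the frame of tray between -0.08 and 0.08 m and z of bottle_center in the frame of tray between 0.07 and 0.082 m and angle between each of bottle_center, flask_center, dewar_center's own z axis and vertical below 0.1 rad and linear speed of each of bottle, flask, dewar below 0.03 m/s and contact force between the fingers and bottle below 0.2 N and x of flask_center in the frame of tray between -0.08 and 0.08 m and y of flask_center in the frame of tray between -0.08 and 0.08 m and z of flask_center in the frame of tray between 0.063 and 0.075 m and contact force between the fingers and flask below 0.2 N and x of dewar_center in the frame of tray between -0.08 and 0.08 m and y of dewar_center in the frame of tray between -0.08 and 0.08 m and z of dewar_center in the frame of tray between 0.058 and 0.07 m and contact force between the fingers and dewar below 0.2 N and distance of jar_center from where it was at the start of the episode below 0.02 m), for 0.2 s.
2. the jar stands released in the middle of the jack's cork pad while the three tall vessels are still in the drip tray (horizontal distance between jar_center and jack below 0.012 m and z of jar_center in the frame of jack between 0.087 and 0.099 m and angle between each of jar_center, bottle_center, flask_center, dewar_center's own z axis and vertical below 0.1 rad and linear speed of jar below 0.03 m/s and contact force between the fingers and jar below 0.2 N and x of bottle_center in the frame of tray between -0.08 and 0.08 m and y of bottle_center in the frame of tray between -0.08 and 0.08 m and z of bottle_center in the frame of tray between 0.07 and 0.082 m and x of flask_center in the frame of tray between -0.08 and 0.08 m and y of flask_center in the frame of tray between -0.08 and 0.08 m and z of flask_center in the frame of tray between 0.063 and 0.075 m and x of dewar_center in the frame of tray between -0.08 and 0.08 m and y of dewar_center in the frame of tray between -0.08 and 0.08 m and z of dewar_center in the frame of tray between 0.058 and 0.07 m), for 0.2 s.
At the end, for the whole second after the job is handed in: The jar stands upright on the lab jack within 12 mm of the pad's centre; bottle, flask and dewar each stand upright (within 0.1 rad) within 15 mm of where that same vessel stood at the start; all released and at rest (horizontal distance between jar_center and jack below 0.012 m and z of jar_center in the frame of jack between 0.087 and 0.099 m and angle between each of jar_center, bottle_center, flask_center, dewar_center's own z axis and vertical below 0.1 rad and linear speed of each of jar, bottle, flask, dewar below 0.03 m/s and contact force between the fingers and jar below 0.2 N and distance of each of bottle_center, flask_center, dewar_center from where it was at the start of the episode below 0.015 m and contact force between the fingers and bottle below 0.2 N and contact force between the fingers and flask below 0.2 N and contact force between the fingers and dewar below 0.2 N); the robot touches nothing.
It fails at once if a tall vessel or the jar is tipped over (angle between any of bottle_center, flask_center, dewar_center, jar_center's own z axis and vertical above 0.6 rad).
It fails at once if a tall vessel or the jar is dropped (moves faster than 0.6 m/s out of the fingers) ((linear speed of bottle above 0.6 m/s and contact force between the fingers and bottle below 0.05 N) or (linear speed of flask above 0.6 m/s and contact force between the fingers and flask below 0.05 N) or (linear speed of dewar above 0.6 m/s and contact force between the fingers and dewar below 0.05 N) or (linear speed of jar above 0.6 m/s and contact force between the fingers and jar below 0.05 N)).
It fails at once if the bung is moved more than 20 mm (distance of bung_center from where it was at the start of the episode above 0.02 m).
It also fails if it takes over 144 s, if anything falls off the work surface, if the arm or the gripper's body presses on something with over 40 N, if the wrist force passes 120 N, or if a joint passes its speed limit or range.

## Robot

A 6-joint arm with a two-finger parallel gripper is mounted at the origin on the work surface. World frame = base frame: x ahead of the robot, y to its left, z up, the work surface at z = 0. Lengths are in m, angles in rad, forces in N, time in s.
With the tool pointing down it reaches from about 0.25 to 0.725 m from the base axis. Payload 4 kg.
Tool frame: the origin (TCP) lies midway between the tips of the shut fingers; the grasp point (between the pads) lies pinch_z behind it (pinch_z is the distance from the TCP to the grasp point, in m); z points along the fingers, y is the direction in which the jaws open and shut (so a half turn about z gives the same grasp; the last joint's range is limited). The gripper opens to 85 mm and grips with 20 to 120 N. Pads are 22 mm wide; open, the fingers measure 114 mm over their backs; the gripper's body (76 mm by 85 mm) begins 54 mm behind the grasp point. The pads swing forward as they close: fully open they stand 13 mm farther back than shut.
Start: joints at [-1.101, 0.241, 0.005, 1.335, 0, 1.571], TCP at [0.226, -0.446, 0.231] pointing down, gripper open.
Joint ranges: [-2.72, 2.72], [-1.05, 1.87], [-1.09, 1.28], [-1.99, 2.15], [-1.42, 1.44], [-3.14, 3.14]. Speed limits (rad/s): [2.79, 2.79, 3.14, 3.14, 3.14, 3.14].

## Interface

Orientations are given as a unit quaternion [x, y, z, w].
In Python, from workcell import * gives the robot as it stands.
- The arm moves only by the tool move_arm, never from a script. Its argument "motion" is a list of rows, each a list of 3 entries, a list of its own where there are three numbers: the finger opening in mm, from 0 to 85.4, then the shift along the tool's x, y, z in units of 50 mm (1.0 is 50 mm), then the turn about the tool's z in units of 6 degrees (1.0 is 6 degrees). In form: [[claw, [dx, dy, dz], roll], ...]. A call has exactly 10 rows; each row is the pose to reach, as a shift and turn from the pose commanded when the call began, along the tool's axes at that moment; what a row does not reach only later rows make up. A row lasts 1/10 s, in which the tool goes at most 50 mm and 8.59 degrees, less where a joint would pass 70% of its speed; a pose out of reach is approached as far as the arm can. A call with a gripper value outside its range is refused whole. The fingers move at their own pace and stop on an object; the grip force is fixed at half the most. Time passes only in rows, so rows that repeat a pose let the fingers close, or fill a call up. It gives the time, the measured TCP pose, the force and the opening at its end, in the units of the state.
- get_obs(): the state, without advancing time (a new reading comes with each control period).
- camera(name): name is "scene" or "top" or "wrist"; returns a dict with "color" (384x512x3 uint8, red, green, blue), "fx", "fy", "cx", "cy" (pixels), "rvec" (rotation vector, rad) and "tvec" (3), from world to camera coordinates, as OpenCV has them; the wrist camera has in their place "mount" (4x4, takes a point from camera to tool coordinates, whose origin is the TCP and whose axes are the flange's). Camera axes: x right, y down, z forward; pixel columns grow to the right and rows downward; lengths in m; the calibration is good to about 2 mm. A picture is of the moment at which its call begins: read the wrist's pose just before it. There is no depth.
- job_done(): hands the job in, once; it reports no verdict.
The state is a dict: "clock": time; "joint_pos": joint angles; "joint_vel": joint speeds; "tau": joint torques, N m; "eef_pos": TCP position; "tool_rot": TCP orientation; "ft_force": force on the tool from outside, world axes, zero at the start; "ft_torque": the same for the moment, N m; "grip_width": finger opening in m.
Only numpy, scipy, OpenCV 4.12 (cv2) and the standard library are available. Lean on these libraries where they do the work, as an engineer would, in place of code of your own. Each camera call takes 0.05 s, during which the arm holds its last target.

## Working session

There is one attempt and no reset: what is moved stays moved. The work goes in short steps, Python scripts to look and compute and a tool call to move; the robot and the scene stay as the last step left them, time stands still between calls to the robot, and variables do not carry over. Pictures are saved under pics/ and viewed, and the job is handed in when it is done.

Besides the shell and the picture viewer there is one more tool, called after "Request:" by a JSON object that holds its "fn" and its "kwargs". move_arm: Moves the arm, as the interface text tells. Its arguments: {"type":"object","properties":{"motion":{"type":"array","items":{"type":"array"}}},"required":["motion"]}

```bash
ls; mkdir -p pics
python3 - <<'E'
from workcell import *
import cv2,numpy as np
np.set_printoptions(suppress=True,precision=4)
o=get_obs(); print(o)
for n in ["scene","top","wrist"]:
    c=camera(n); cv2.imwrite(f"pics/{n}0.png",cv2.resize(c["color"][:,:,::-1],None,fx=1.5,fy=1.5,interpolation=cv2.INTER_CUBIC))
    print(n,{k:v for k,v in c.items() if k!="color"})
E
```

```text
pics
{'clock': 0.0, 'joint_pos': array([-1.101 ,  0.2414,  0.0037,  1.3352, -0.    ,  1.5708]), 'joint_vel': array([-0.0017,  0.0001, -0.0004,  0.0011,  0.0004, -0.0006]), 'tau': array([  0.0003, -37.232 ,  25.2406,   0.0169,   0.0002,  -0.    ]), 'eef_pos': array([ 0.2261, -0.4453,  0.2304]), 'tool_rot': array([ 0.9725,  0.2327, -0.0002, -0.001 ]), 'ft_force': array([ 0.505 , -0.1033, -0.126 ]), 'ft_torque': array([-0.0307, -0.0018, -0.0352]), 'grip_width': 0.08557348689753747}
scene {'fx': 394.76426323716896, 'fy': 394.76426323716896, 'cx': 254.65472866924722, 'cy': 193.2448597622717, 'rvec': array([ 0.7309,  2.6764, -0.9922]), 'tvec': array([ 0.4589, -0.1402,  1.3498])}
top {'fx': 430.9535304701095, 'fy': 430.9535304701095, 'cx': 259.74265381333964, 'cy': 192.68136386987408, 'rvec': array([ 2.1397, -2.1786,  0.133 ]), 'tvec': array([0.0184, 0.5626, 1.2473])}
wrist {'fx': 289.40256184915836, 'fy': 289.40256184915836, 'cx': 255.0943849248922, 'cy': 195.66478861231957, 'mount': array([[-0.0018, -0.952 , -0.3062,  0.0786],
       [ 1.    , -0.002 ,  0.0003, -0.0001],
       [-0.0009, -0.3062,  0.952 , -0.143 ],
       [ 0.    ,  0.    ,  0.    ,  1.    ]])}
```

View pics/scene0.png

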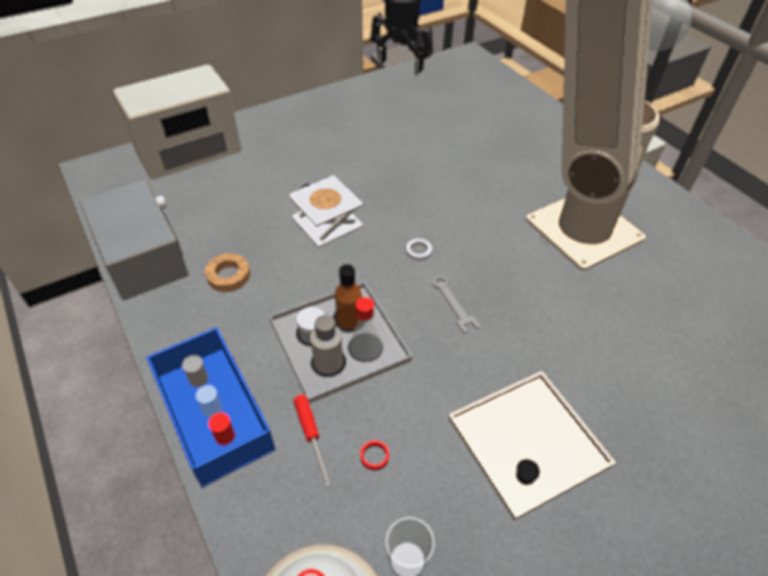

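View pics/top0.png

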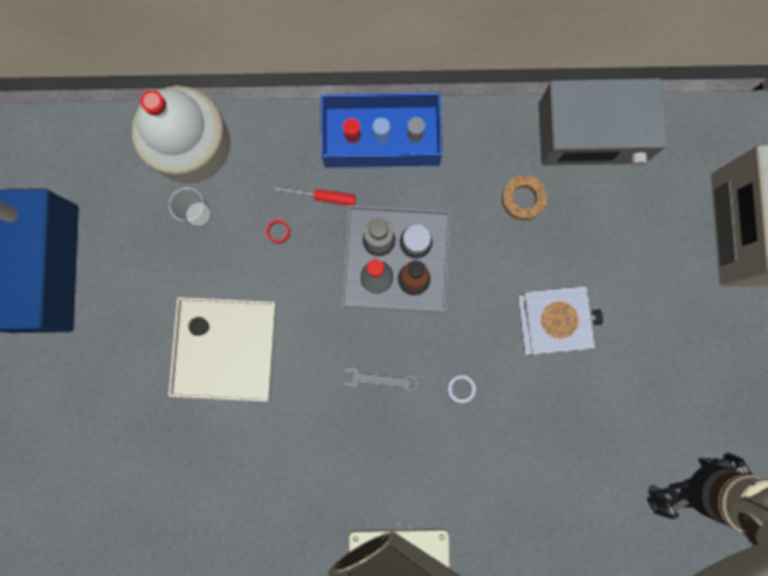

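View pics/wrist0.png

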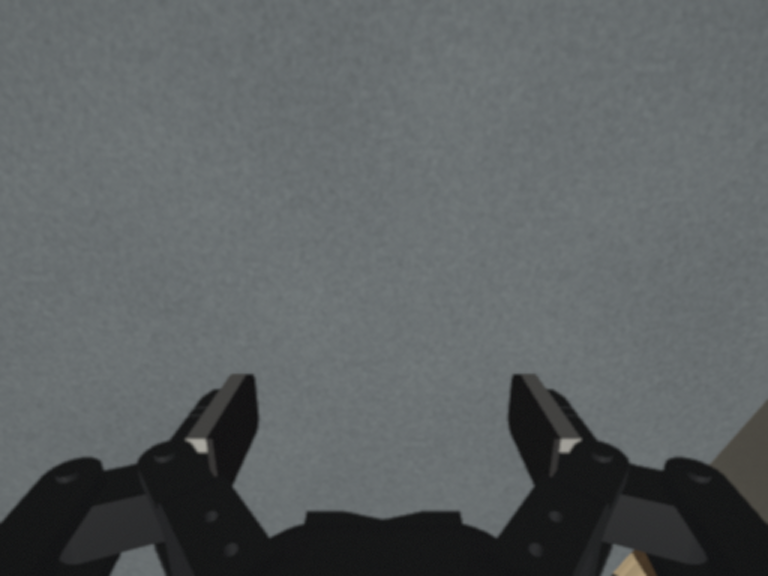

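Top view (x1.5 pixels): dewar (378,232), jar (417,240), flask (376,270) and bottle (416,272) stand in the caddy, which spans about (345–448, 207–311). The tray is at (170–274, 298–401) with the bung at (199,326), and the cork pad is at (560,320). I'll zoom in and measure from both views.

```bash
python3 - <<'E'
import workcell
print([n for n in dir(workcell) if not n.startswith('_')])
try: print("pinch",workcell.pinch_z)
except Exception as e: print(e)
E
cat > h.py <<'E'
import numpy as np,cv2
from scipy.spatial.transform import Rotation as R
np.set_printoptions(suppress=True,precision=4)
def ray(c,uv):
    Rm=cv2.Rodrigues(np.array(c["rvec"],float))[0]; t=np.array(c["tvec"],float).ravel()
    d=np.array([(uv[0]-c["cx"])/c["fx"],(uv[1]-c["cy"])/c["fy"],1.])
    return -Rm.T@t, Rm.T@d
def wray(c,uv,obs):
    M=np.array(c["mount"]); Q=R.from_quat(obs["tool_rot"]).as_matrix()
    d=np.array([(uv[0]-c["cx"])/c["fx"],(uv[1]-c["cy"])/c["fy"],1.])
    return Q@M[:3,3]+obs["eef_pos"], Q@(M[:3,:3]@d)
def plane(r,z): o,d=r; return o+d*(z-o[2])/d[2]
def tri(rs):
    A=np.zeros((3,3));b=np.zeros(3)
    for o,d in rs:
        d=d/np.linalg.norm(d);P=np.eye(3)-np.outer(d,d);A+=P;b+=P@o
    p=np.linalg.solve(A,b)
    return p,[np.linalg.norm((np.eye(3)-np.outer(d,d)/(d@d))@(p-o)) for o,d in rs]
def proj(c,p):
    return cv2.projectPoints(np.array(p,float).reshape(-1,3),np.array(c["rvec"],float),np.array(c["tvec"],float),np.array([[c["fx"],0,c["cx"]],[0,c["fy"],c["cy"]],[0,0,1]]),None)[0].reshape(-1,2)
E
python3 - <<'E'
from workcell import *
from h import *
import pickle
T=camera("top");S=camera("scene"); pickle.dump((T,S),open("ts.pkl","wb"))
def crop(c,x0,y0,w,h,f,n):
    im=cv2.resize(c["color"][y0:y0+h,x0:x0+w,::-1],None,fx=f,fy=f,interpolation=cv2.INTER_CUBIC)
    cv2.imwrite(n,im)
crop(T,220,130,90,85,7,"pics/tc.png")
crop(T,105,190,85,85,7,"pics/tt.png")
crop(T,335,180,75,65,8,"pics/tj.png")
crop(S,175,165,105,105,5,"pics/sc.png")
crop(S,180,105,75,65,8,"pics/sj.png")
E
```

```text
['Unreachable', 'camera', 'get_obs', 'job_done', 'pinch_z']
pinch 0.0187
```

View pics/tc.png

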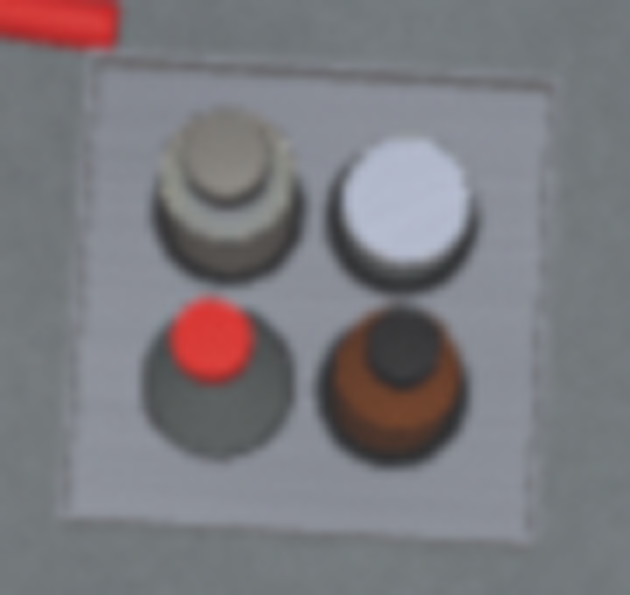

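View pics/sc.png

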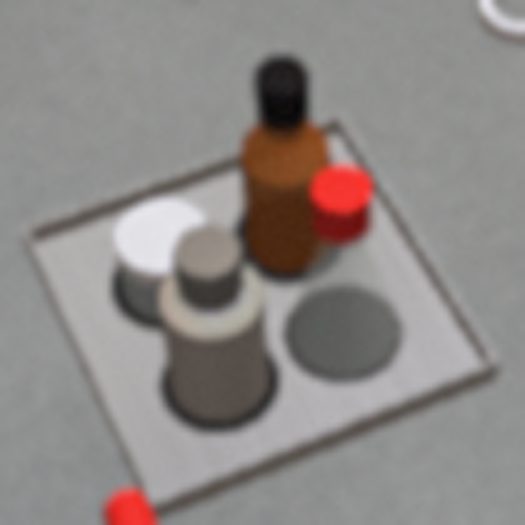

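View pics/tj.png

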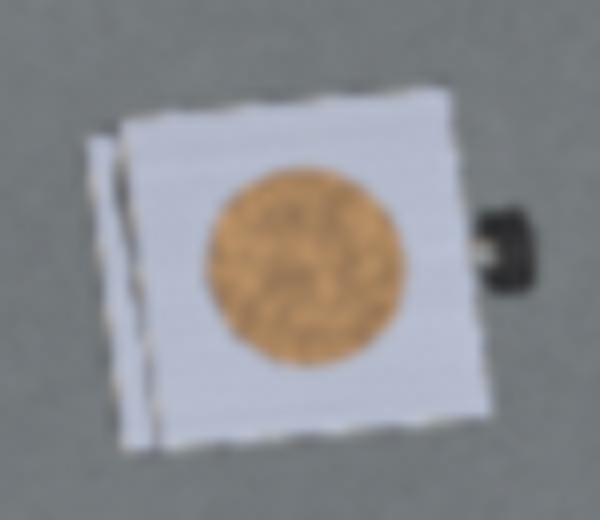

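View pics/tt.png

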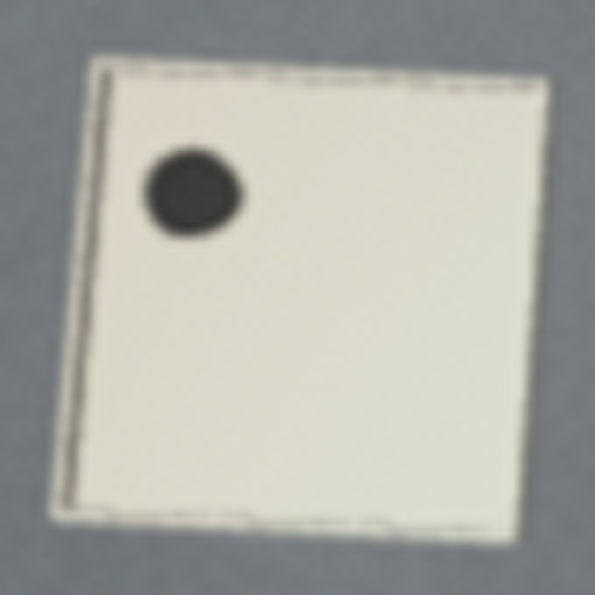

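View pics/sj.png

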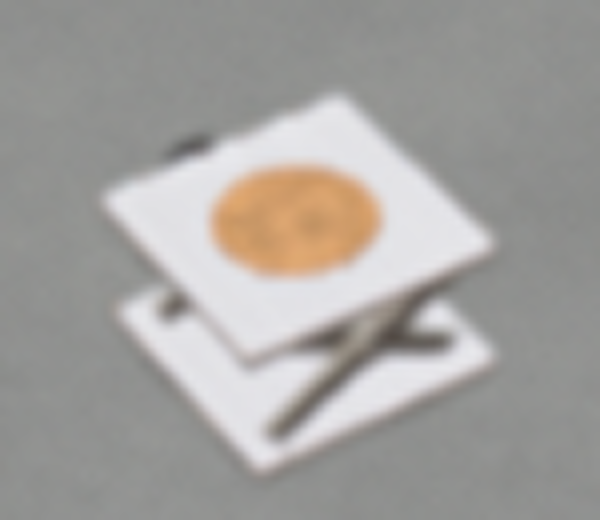

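Run:
```python
from h import *
import pickle
T,S=pickle.load(open("ts.pkl","rb"))
cv=lambda p,x0,y0,f:((p[0]+.5)/f-.5+x0,(p[1]+.5)/f-.5+y0)
tc=lambda x,y:ray(T,cv((x,y),220,130,7)); tt=lambda x,y:ray(T,cv((x,y),105,190,7)); tj=lambda x,y:ray(T,cv((x,y),335,180,8))
sc=lambda x,y:ray(S,cv((x,y),175,165,5)); sj=lambda x,y:ray(S,cv((x,y),180,105,8))
for n,a,b,z in [("dewar",tc(226,152),sc(209,251),.123),("jar",tc(407,200),sc(161,236),.049),("flask",tc(212,340),sc(341,190),.133),("bottle",tc(403,343),sc(281,77),.147),("jack",tj(307,267),sj(296,220),.07)]:
    print(n,*tri([a,b]),"planeT",plane(a,z),"planeS",plane(b,z))
for nm,f,P in (("caddy",tc,[(93,58),(553,82),(530,542),(65,518)]),("tray",tt,[(92,57),(550,78),(520,543),(50,518)])):
    c=np.array([plane(f(*p),.018) for p in P]); ctr=c.mean(0)
    print(nm,ctr,np.linalg.norm(c-np.roll(c,1,0),axis=1)); e=c[0]-c[3]+c[1]-c[2]
    print(" yaw",np.degrees(np.arctan2(e[1],e[0])))
print("bung",plane(tt(193,192),.032))
P=[(30,235),(338,123),(497,370),(150,512)]; c=np.array([plane(sc(*p),.018) for p in P]); print("caddyS",c.mean(0),np.linalg.norm(c-np.roll(c,1,0),axis=1))
```

```text
dewar [0.6688 0.0291 0.12  ] [np.float64(0.001166122837021108), np.float64(0.001166122837021164)] planeT [0.6691 0.0284 0.123 ] planeS [0.6688 0.0321 0.123 ]
jar [ 0.6641 -0.0471  0.0453] [np.float64(2.2611070445163724e-05), np.float64(2.26110704451186e-05)] planeT [ 0.6633 -0.0469  0.049 ] planeS [ 0.6651 -0.0443  0.049 ]
flask [0.5925 0.035  0.1283] [np.float64(0.00016454478341600555), np.float64(0.00016454478341626272)] planeT [0.5916 0.035  0.133 ] planeS [0.5944 0.0383 0.133 ]
bottle [ 0.5874 -0.0396  0.1428] [np.float64(0.00017931978048659532), np.float64(0.0001793197804864855)] planeT [ 0.5869 -0.0395  0.147 ] planeS [ 0.5889 -0.036   0.147 ]
jack [ 0.4938 -0.3164  0.067 ] [np.float64(0.00040607993838702954), np.float64(0.0004060799383871274)] planeT [ 0.494  -0.3159  0.07  ] planeS [ 0.495  -0.3129  0.07  ]
caddy [ 0.6273 -0.0055  0.018 ] [0.2022 0.2012 0.2019 0.1996]
 yaw -4.229662195422929
tray [0.4529 0.3435 0.018 ] [0.1958 0.1972 0.1971 0.1987]
 yaw -3.698070409700678
bung [0.4974 0.387  0.032 ]
caddyS [0.6316 0.0016 0.018 ] [0.2018 0.1984 0.203  0.2051]
```

Request:
{"fn": "move_arm", "kwargs": {"motion": [[50, [0.5, -0.24, -0.1], 0.4], [50, [1.1, -0.5, -0.2], 0.9], [50, [1.7, -0.77, -0.3], 1.4], [50, [2.3, -1.05, -0.4], 2.0], [50, [2.9, -1.32, -0.5], 2.5], [50, [3.5, -1.6, -0.6], 3.0], [50, [4.1, -1.87, -0.7], 3.5], [50, [4.7, -2.14, -0.85], 4.0], [50, [5.1, -2.32, -0.95], 4.3], [50, [5.25, -2.39, -1.0], 4.5]]}}

```text
clock: 1.25
eef_pos: [0.4077, -0.2188, 0.2817]
tool_rot: [1.0, 0.0, 0.0, -0.0]
ft_force: [-1.2, -0.2, -0.0]
grip_width: 0.0499
```

```bash
cat > go.py <<'E'
import sys
from workcell import *
from h import *
def rep(t=None,yaw=0.0):
    o=get_obs(); Q=R.from_quat(o["tool_rot"]); x=Q.as_matrix()[:,0]; z=Q.as_matrix()[:,2]
    cy=np.degrees(np.arctan2(x[1],x[0]))
    print("t %.2f"%o["clock"],"tcp",o["eef_pos"],"yaw %.2f"%cy,"tilt %.2f"%np.degrees(np.arccos(-z[2])),"grip %.4f"%o["grip_width"],"F",o["ft_force"])
    if t is not None:
        d=Q.inv().apply(np.array(t)-o["eef_pos"])/.05
        print("units",d,"roll",(cy-yaw)/6)
    return o
if __name__=="__main__":
    a=[float(v) for v in sys.argv[1:]]
    rep(a[:3] if a else None)
E
python3 go.py 0.58 0 0.25
```

```text
t 1.25 tcp [ 0.4077 -0.2188  0.2817] yaw 0.03 tilt 0.05 grip 0.0499 F [-1.1539 -0.222  -0.0491]
units [ 3.4482 -4.3745  0.6379] roll 0.004414801274626251
```

Request:
{"fn": "move_arm", "kwargs": {"motion": [[50, [0.2, -0.25, 0.05], 0], [50, [0.6, -0.75, 0.1], 0], [50, [1.0, -1.27, 0.2], 0], [50, [1.5, -1.9, 0.3], 0], [50, [2.0, -2.55, 0.4], 0], [50, [2.5, -3.2, 0.5], 0], [50, [2.9, -3.7, 0.6], 0], [50, [3.2, -4.1, 0.64], 0], [50, [3.4, -4.3, 0.64], 0], [50, [3.45, -4.37, 0.64], 0]]}}

```text
clock: 2.25
eef_pos: [0.5798, -0.0008, 0.2485]
tool_rot: [1.0, 0.0, -0.0, -0.0]
ft_force: [-1.0, 0.7, 0.5]
grip_width: 0.0497
```

Run:
```python
from go import *
import pickle
o=rep(); c=camera("wrist"); pickle.dump((o,c),open("w1.pkl","wb"))
cv2.imwrite("pics/w1.png",cv2.resize(c["color"][:,:,::-1],None,fx=1.5,fy=1.5,interpolation=cv2.INTER_CUBIC))
```

```text
t 2.25 tcp [ 0.5798 -0.0008  0.2485] yaw 0.03 tilt 0.05 grip 0.0497 F [-1.0412  0.6647  0.4945]
```

View pics/w1.png

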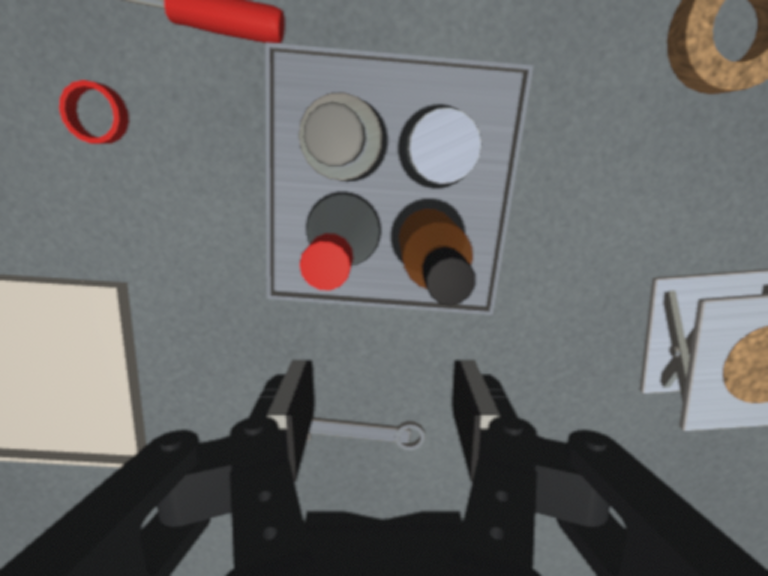

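The wrist view shows, in x1.5 pixels, dewar lid (334,134), jar lid (445,145), red cap (326,263), black cap (449,277) and the caddy rim corners (267,45), (531,68), (493,314), (267,299).

Run:
```python
from h import *
import pickle
o,W=pickle.load(open("w1.pkl","rb")); T,S=pickle.load(open("ts.pkl","rb"))
w=lambda x,y:wray(W,((x+.5)/1.5-.5,(y+.5)/1.5-.5),o)
cv=lambda p,x0,y0,f:((p[0]+.5)/f-.5+x0,(p[1]+.5)/f-.5+y0)
tc=lambda x,y:ray(T,cv((x,y),220,130,7)); sc=lambda x,y:ray(S,cv((x,y),175,165,5))
for n,a,b,c,z in [("dewar",tc(226,152),sc(209,251),w(334,134),.123),("jar",tc(407,200),sc(161,236),w(445,145),.049),("flask",tc(212,340),sc(341,190),w(326,263),.133),("bottle",tc(403,343),sc(281,77),w(449,277),.147)]:
    print(n,"planeW",plane(c,z),"TW",tri([a,c])[0],"SW",tri([b,c])[0],"TSW",*tri([a,b,c]))
c=np.array([plane(w(*p),.018) for p in [(267,45),(531,68),(493,314),(267,299)]]); e=c[0]-c[3]+c[1]-c[2]
print("caddyW",c.mean(0),np.linalg.norm(c-np.roll(c,1,0),axis=1),np.degrees(np.arctan2(e[1],e[0])))
```

```text
dewar planeW [0.6695 0.0276 0.123 ] TW [0.6698 0.0282 0.1193] SW [0.6686 0.0285 0.1186] TSW [0.6691 0.0286 0.1193] [np.float64(0.0008382429766758695), np.float64(0.001595296909276206), np.float64(0.0008664642573370777)]
jar planeW [ 0.6647 -0.0472  0.049 ] TW [ 0.6646 -0.0475  0.0436] SW [ 0.6644 -0.0475  0.045 ] TSW [ 0.6643 -0.0473  0.0452] [np.float64(0.00030529594039766314), np.float64(0.00034098009780628695), np.float64(0.0006209891576176533)]
flask planeW [0.595  0.0341 0.133 ] TW [0.5929 0.0352 0.1245] SW [0.5932 0.0348 0.1283] TSW [0.5929 0.0349 0.1278] [np.float64(0.000507092991513891), np.float64(0.0005038099893775457), np.float64(0.0008577929597487618)]
bottle planeW [ 0.59   -0.0393  0.147 ] TW [ 0.588  -0.0401  0.1403] SW [ 0.5878 -0.04    0.1422] TSW [ 0.5877 -0.0399  0.1422] [np.float64(0.0002045167382414079), np.float64(0.0007180464748177467), np.float64(0.0008634706584601327)]
caddyW [ 0.6278 -0.0064  0.018 ] [0.205  0.2037 0.2036 0.2067] -4.329894763116999
```

Request:
{"fn": "move_arm", "kwargs": {"motion": [[50, [0.05, 0.2, 0.2], 0], [50, [0.1, 0.5, 0.5], 0], [50, [0.15, 0.7, 0.8], 0], [50, [0.16, 0.78, 1.1], 0], [50, [0.16, 0.78, 1.35], 0], [50, [0.16, 0.78, 1.5], 0], [50, [0.16, 0.78, 1.6], 0], [50, [0.16, 0.78, 1.67], 0], [50, [0.16, 0.78, 1.67], 0], [50, [0.16, 0.78, 1.67], 0]]}}

```text
clock: 3.3
eef_pos: [0.5874, -0.041, 0.1664]
tool_rot: [1.0, -0.0, 0.001, 0.0]
ft_force: [0.5, -0.1, -0.5]
grip_width: 0.0501
```

Run:
```python
from go import *
import pickle
o=rep([.588,-.04,.110]); c=camera("wrist"); pickle.dump((o,c),open("w2.pkl","wb"))
cv2.imwrite("pics/w2.png",cv2.resize(c["color"][:,:,::-1],None,fx=1.5,fy=1.5,interpolation=cv2.INTER_CUBIC))
```

```text
t 3.30 tcp [ 0.5874 -0.041   0.1664] yaw -0.06 tilt 0.06 grip 0.0501 F [ 0.5003 -0.075  -0.4999]
units [ 0.0101 -0.0197  1.1272] roll -0.009504257396261541
```

View pics/w2.png

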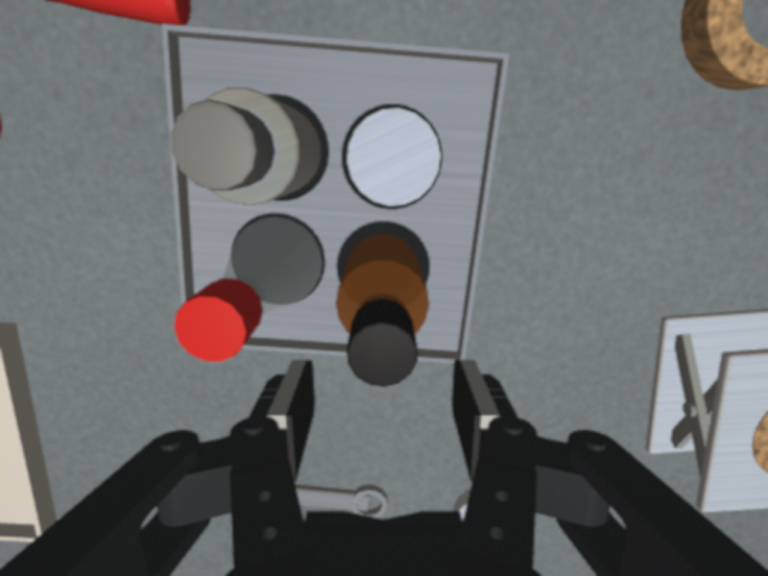

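Cap top at (383,351) lies midway between the fingers. Other centres: dewar (216,146), jar (393,156), flask (211,327). Height check from the two wrist views:

Run:
```python
from h import *
import pickle
w=[pickle.load(open(f"w{i}.pkl","rb")) for i in (1,2)]
f=lambda i,x,y:wray(w[i][1],((x+.5)/1.5-.5,(y+.5)/1.5-.5),w[i][0])
for n,a,b in [("dewar",(334,134),(216,146)),("jar",(445,145),(393,156)),("flask",(326,263),(211,326)),("bottle",(449,277),(383,351)),("floorcornerTR",(531,68),(507,56)),("TL",(267,45),(164,30))]:
    print(n,*tri([f(0,*a),f(1,*b)]))
```

```text
dewar [0.6696 0.0279 0.12  ] [np.float64(5.583375038254202e-05), np.float64(5.583375038275433e-05)]
jar [ 0.6649 -0.0469  0.0511] [np.float64(0.0002548312870531757), np.float64(0.0002548312870532214)]
flask [0.5952 0.0339 0.1338] [np.float64(4.049201533195208e-05), np.float64(4.0492015331991954e-05)]
bottle [ 0.5888 -0.0403  0.145 ] [np.float64(0.000794127808154358), np.float64(0.0007941278081543438)]
floorcornerTR [ 0.7215 -0.1152  0.0198] [np.float64(0.00023590278389078092), np.float64(0.00023590278389088552)]
TL [0.7367 0.0872 0.0193] [np.float64(0.0006548774456993465), np.float64(0.000654877445699201)]
```

Request:
{"fn": "move_arm", "kwargs": {"motion": [[50, [0.02, -0.02, 0.1], 0], [50, [0.02, -0.02, 0.35], 0], [50, [0.02, -0.02, 0.6], 0], [50, [0.02, -0.02, 0.85], 0], [50, [0.02, -0.02, 1.03], 0], [50, [0.02, -0.02, 1.12], 0], [50, [0.02, -0.02, 1.12], 0], [20, [0.02, -0.02, 1.12], 0], [20, [0.02, -0.02, 1.12], 0], [20, [0.02, -0.02, 1.12], 0]]}}

```text
clock: 4.35
eef_pos: [0.5887, -0.0403, 0.1105]
tool_rot: [1.0, -0.001, 0.001, 0.0]
ft_force: [0.6, -0.2, 0.2]
grip_width: 0.0287
```

Request:
{"fn": "move_arm", "kwargs": {"motion": [[20, [0, 0, 0], 0], [20, [0, 0, 0], 0], [20, [0, 0, -0.05], 0], [20, [0, 0, -0.2], 0], [20, [0, 0, -0.4], 0], [20, [0, 0, -0.6], 0], [20, [0, 0, -0.8], 0], [20, [0, 0, -0.95], 0], [20, [0, 0, -1.0], 0], [20, [0, 0, -1.0], 0]]}}

```text
clock: 5.35
eef_pos: [0.5884, -0.0402, 0.1605]
tool_rot: [1.0, -0.001, 0.001, 0.0]
ft_force: [0.6, 0.1, -3.2]
grip_width: 0.0287
```

```bash
python3 go.py
```

```text
t 5.35 tcp [ 0.5884 -0.0402  0.1605] yaw -0.08 tilt 0.07 grip 0.0287 F [ 0.6073  0.0704 -3.1728]
```

Request:
{"fn": "move_arm", "kwargs": {"motion": [[20, [0, 0, -0.3], 0], [20, [0, 0, -0.8], 0], [20, [0, 0, -1.4], 0], [20, [-0.1, -0.1, -1.9], 0], [20, [-0.25, -0.4, -2.1], 0], [20, [-0.4, -0.9, -2.1], 0], [20, [-0.65, -1.5, -2.1], 0], [20, [-0.9, -2.1, -2.1], 0], [20, [-1.15, -2.8, -2.1], 0], [20, [-1.45, -3.5, -2.1], 0]]}}

```text
clock: 6.35
eef_pos: [0.5277, 0.0465, 0.264]
tool_rot: [0.999, 0.034, -0.002, -0.018]
ft_force: [-0.4, 0.3, -4.2]
grip_width: 0.0289
```

```bash
python3 go.py .412 .390 .1115
```

```text
t 6.35 tcp [0.5277 0.0465 0.264 ] yaw 3.88 tilt 2.09 grip 0.0289 F [-0.3517  0.3098 -4.2094]
units [-1.8354 -6.8941  3.3077] roll 0.6463629854340045
```

Request:
{"fn": "move_arm", "kwargs": {"motion": [[20, [0, 0, 0], 0], [20, [0, 0, 0], 0], [20, [0, 0, 0], 0], [20, [0, 0, 0], 0], [20, [0, 0, 0], 0], [20, [0, 0, 0], 0], [20, [0, 0, 0], 0], [20, [0, 0, 0], 0], [20, [0, 0, 0], 0], [20, [0, 0, 0], 0]]}}

```text
clock: 7.35
eef_pos: [0.5288, 0.0455, 0.2648]
tool_rot: [0.999, 0.033, -0.001, -0.018]
ft_force: [0.2, 0.5, -2.8]
grip_width: 0.0285
```

```bash
python3 go.py .412 .390 .1115
```

```text
t 7.35 tcp [0.5288 0.0455 0.2648] yaw 3.78 tilt 2.07 grip 0.0285 F [ 0.1888  0.482  -2.7514]
units [-1.8721 -6.9144  3.3215] roll 0.6305143569755657
```

```bash
python3 -c "
from workcell import *
import numpy as np
o=get_obs();print(np.round(o['joint_pos'],3),np.round(o['joint_vel'],3))
from scipy.spatial.transform import Rotation as R
print(R.from_quat(o['tool_rot']).as_matrix().round(4))"
```

```text
[0.065 0.292 0.16  1.44  0.036 3.141] [ 0.002 -0.     0.001 -0.003  0.001 -0.002]
[[ 0.9978  0.0659 -0.0035]
 [ 0.066  -0.9972  0.036 ]
 [-0.0012 -0.0362 -0.9993]]
```

j6 has hit its limit: keeping yaw at 0 needs j6 = j1 + π. That left a 2° tilt of the tool toward +y. I'll turn to yaw 90° (jaws along x), where j6 has room everywhere and this tilt is about the jaw axis, so it does no harm.

Request:
{"fn": "move_arm", "kwargs": {"motion": [[20, [0, 0, 0], -1.0], [20, [0, 0, 0], -2.3], [20, [0, 0, 0], -3.7], [20, [0, 0, 0], -5.1], [20, [0, 0, 0], -6.5], [20, [0, 0, 0], -7.9], [20, [0, 0, 0], -9.3], [20, [0, 0, 0], -10.7], [20, [0, 0, 0], -11.9], [20, [0, 0, 0], -12.4]]}}

```text
clock: 8.35
eef_pos: [0.5287, 0.0455, 0.2649]
tool_rot: [0.775, 0.632, 0.01, -0.015]
ft_force: [-0.5, -0.1, -3.1]
grip_width: 0.0286
```

Request:
{"fn": "move_arm", "kwargs": {"motion": [[20, [0, 0, 0], -0.5], [20, [0, 0, 0], -1.2], [20, [0, 0, 0], -1.8], [20, [0, 0, 0], -2.0], [20, [0, 0, 0], -2.0], [20, [0, 0, 0], -2.0], [20, [0, 0, 0], -2.0], [20, [0, 0, 0], -2.0], [20, [0, 0, 0], -2.0], [20, [0, 0, 0], -2.0]]}}

```text
clock: 9.35
eef_pos: [0.5288, 0.0454, 0.2648]
tool_rot: [0.706, 0.708, 0.012, -0.014]
ft_force: [-0.0, 0.5, -3.3]
grip_width: 0.0288
```

```bash
sed -i 's/yaw=0.0/yaw=90.0/' go.py; sed -i 's|    if t is not None|    print("q",o["joint_pos"],"toolz",z)\n    if t is not None|' go.py; python3 go.py .412 .390 .265
```

```text
t 9.35 tcp [0.5288 0.0454 0.2648] yaw 90.17 tilt 2.07 grip 0.0288 F [-0.0055  0.5144 -3.336 ]
q [0.065  0.2921 0.1601 1.44   0.0362 1.6328] toolz [-0.0035  0.036  -0.9993]
units [ 6.8939 -2.3145  0.2533] roll 0.028053807164899542
```

Request:
{"fn": "move_arm", "kwargs": {"motion": [[20, [0.3, -0.1, 0.01], 0], [20, [1.0, -0.33, 0.03], 0], [20, [1.9, -0.64, 0.07], 0], [20, [2.8, -0.95, 0.1], 0], [20, [3.7, -1.26, 0.13], 0], [20, [4.6, -1.57, 0.17], 0], [20, [5.5, -1.88, 0.2], 0], [20, [6.3, -2.15, 0.23], 0], [20, [6.7, -2.3, 0.25], 0], [20, [6.8, -2.33, 0.25], 0]]}}

```text
clock: 10.35
eef_pos: [0.409, 0.3883, 0.2646]
tool_rot: [0.704, 0.71, 0.011, -0.015]
ft_force: [-0.3, 0.0, -3.3]
grip_width: 0.0288
```

Run:
```python
from go import *
import pickle
o=rep([.412,.386,.113]); c=camera("wrist"); pickle.dump((o,c),open("w3.pkl","wb"))
cv2.imwrite("pics/w3.png",cv2.resize(c["color"][:,:,::-1],None,fx=1.5,fy=1.5,interpolation=cv2.INTER_CUBIC))
```

```text
t 10.35 tcp [0.409  0.3883 0.2646] yaw 90.45 tilt 2.12 grip 0.0288 F [-0.3407  0.0217 -3.2921]
q [0.7433 0.342  0.2292 1.4366 0.0302 2.3065] toolz [-0.0047  0.0366 -0.9993]
units [-0.1586  0.0734  3.0288] roll 0.07482650824859623
```

View pics/w3.png

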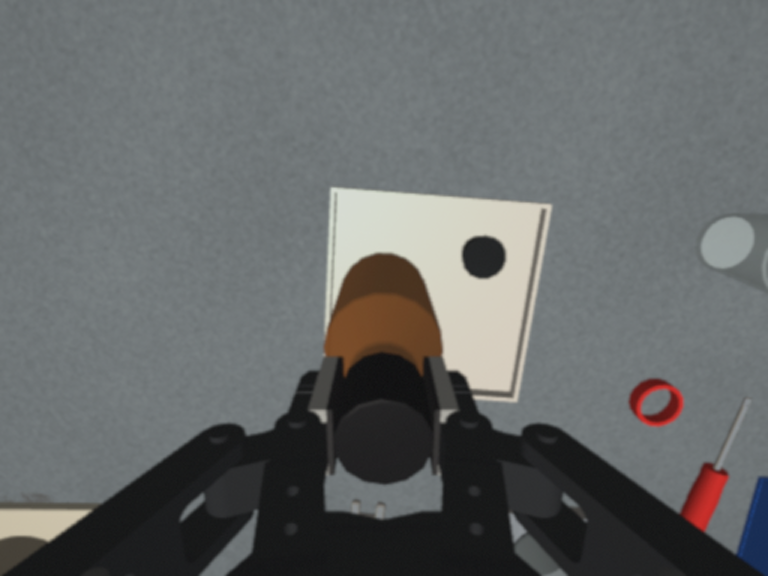

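Tray corners seen: (331,188), (552,205), (517,401). The bung is at (484,257).

Run:
```python
from h import *
import pickle
o,W=pickle.load(open("w3.pkl","rb"))
w=lambda x,y:wray(W,((x+.5)/1.5-.5,(y+.5)/1.5-.5),o)
c=np.array([plane(w(*p),.018) for p in [(331,188),(552,205),(517,401)]])
print(c,"ctr",(c[0]+c[2])/2,np.linalg.norm(c[0]-c[1]),np.linalg.norm(c[1]-c[2])); e=c[1]-c[0]; a=np.arctan2(e[1],e[0]);print("yaw",np.degrees(a))
print("bung",plane(w(484,257),.032))
ctr=(c[0]+c[2])/2
for q in [(.044,-.044),(-.044,.044),(-.044,-.044)]:
    print(q,ctr[:2]+np.array([[np.cos(a),-np.sin(a)],[np.sin(a),np.cos(a)]])@q)
```

```text
[[0.362  0.4471 0.018 ]
 [0.5577 0.4337 0.018 ]
 [0.5442 0.2394 0.018 ]] ctr [0.4531 0.3433 0.018 ] 0.19612922651966846 0.19473872345689686
yaw -3.9242162979323454
bung [0.4974 0.3892 0.032 ]
(0.044, -0.044) [0.494  0.2964]
(-0.044, 0.044) [0.4122 0.3902]
(-0.044, -0.044) [0.4062 0.3024]
```

Request:
{"fn": "move_arm", "kwargs": {"motion": [[20, [-0.02, 0.02, 0.15], 0], [20, [-0.05, 0.05, 0.5], 0], [20, [-0.08, 0.07, 0.95], 0], [20, [-0.1, 0.07, 1.4], 0], [20, [-0.12, 0.07, 1.85], 0], [20, [-0.14, 0.07, 2.25], 0], [20, [-0.15, 0.07, 2.55], 0], [20, [-0.16, 0.07, 2.75], 0], [20, [-0.16, 0.07, 2.8], 0], [20, [-0.16, 0.07, 2.8], 0]]}}

```text
clock: 11.4
eef_pos: [0.4145, 0.3817, 0.1248]
tool_rot: [0.706, 0.708, 0.011, -0.014]
ft_force: [-0.4, -0.3, -2.1]
grip_width: 0.0286
```

Request:
{"fn": "move_arm", "kwargs": {"motion": [[20, [0, 0, 0.05], 0], [20, [0, 0, 0.1], 0], [20, [0, 0, 0.15], 0], [20, [0, 0, 0.19], 0], [20, [0, 0, 0.21], 0], [20, [0, 0, 0.22], 0], [20, [0, 0, 0.23], 0], [20, [0, 0, 0.24], 0], [20, [0, 0, 0.24], 0], [20, [0, 0, 0.24], 0]]}}

```text
clock: 12.4
eef_pos: [0.4142, 0.3828, 0.1129]
tool_rot: [0.706, 0.708, 0.012, -0.014]
ft_force: [-0.7, 0.1, -3.5]
grip_width: 0.0288
```

```bash
python3 go.py
```

```text
t 12.40 tcp [0.4142 0.3828 0.1129] yaw 90.18 tilt 2.08 grip 0.0288 F [-0.7307  0.1187 -3.5281]
q [ 0.7303  0.4258 -0.0507  1.0728  0.0292  2.2983] toolz [-0.0035  0.0361 -0.9993]
```

Request:
{"fn": "move_arm", "kwargs": {"motion": [[20, [0, 0, 0.01], 0], [20, [0, 0, 0.02], 0], [20, [0, 0, 0.02], 0], [20, [0, 0, 0.03], 0], [20, [0, 0, 0.03], 0], [20, [0, 0, 0.03], 0], [20, [0, 0, 0.03], 0], [20, [0, 0, 0.03], 0], [20, [0, 0, 0.03], 0], [20, [0, 0, 0.03], 0]]}}

```text
clock: 13.4
eef_pos: [0.4144, 0.3833, 0.1121]
tool_rot: [0.706, 0.708, 0.012, -0.014]
ft_force: [-1.7, 0.4, 4.7]
grip_width: 0.0289
```

```bash
python3 go.py
```

```text
t 13.40 tcp [0.4144 0.3833 0.1121] yaw 90.19 tilt 2.15 grip 0.0289 F [-1.6792  0.3573  4.7186]
q [ 0.7305  0.4264 -0.052   1.0696  0.0297  2.2983] toolz [-0.0028  0.0374 -0.9993]
```

Request:
{"fn": "move_arm", "kwargs": {"motion": [[50, [0, 0, 0], 0], [50, [0, 0, 0], 0], [50, [0, 0, 0], 0], [50, [0, 0, 0], 0], [50, [0, 0, -0.2], 0], [50, [0, 0, -0.7], 0], [50, [0, 0, -1.3], 0], [50, [0, 0, -1.9], 0], [50, [0, 0, -2.4], 0], [50, [0, 0, -2.5], 0]]}}

```text
clock: 14.4
eef_pos: [0.4161, 0.3795, 0.2407]
tool_rot: [0.706, 0.708, 0.015, -0.014]
ft_force: [-0.1, 0.3, 0.0]
grip_width: 0.05
```

Run:
```python
from go import *
o=rep([.594,.034,.240]); 
for n in ("wrist","top"):
    c=camera(n); im=c["color"][:,:,::-1]
    if n=="top": im=cv2.resize(im[180:280,100:320],None,fx=3,fy=3,interpolation=cv2.INTER_CUBIC)
    else: im=im[::1,::1]
    cv2.imwrite(f"pics/{n}4.png",im)
```

```text
t 14.40 tcp [0.4161 0.3795 0.2407] yaw 90.18 tilt 2.35 grip 0.0500 F [-0.1165  0.2649  0.0118]
q [0.7236 0.3404 0.1651 1.3668 0.0293 2.2917] toolz [ 0.0021  0.041  -0.9992]
units [-6.9163  3.5364 -0.2614] roll 0.029966999845202718
```

View pics/wrist4.png

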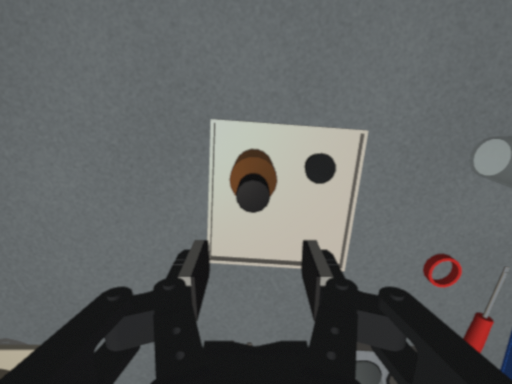

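Request:
{"fn": "move_arm", "kwargs": {"motion": [[50, [-0.4, 0.2, -0.02], 0], [50, [-1.2, 0.61, -0.05], 0], [50, [-2.1, 1.07, -0.08], 0], [50, [-3.0, 1.53, -0.11], 0], [50, [-3.9, 2.0, -0.15], 0], [50, [-4.8, 2.45, -0.18], 0], [50, [-5.6, 2.86, -0.21], 0], [50, [-6.3, 3.22, -0.24], 0], [50, [-6.75, 3.45, -0.26], 0], [50, [-6.9, 3.54, -0.26], 0]]}}

```text
clock: 15.5
eef_pos: [0.5927, 0.0309, 0.2338]
tool_rot: [0.707, 0.707, 0.01, -0.015]
ft_force: [-0.0, 1.3, -0.3]
grip_width: 0.0502
```

Run:
```python
from go import *
import pickle
o=rep([.5943,.0352,.098]); c=camera("wrist"); pickle.dump((o,c),open("w5.pkl","wb"))
cv2.imwrite("pics/w5.png",cv2.resize(c["color"][:,:,::-1],None,fx=1.5,fy=1.5,interpolation=cv2.INTER_CUBIC))
```

```text
t 15.50 tcp [0.5927 0.0309 0.2338] yaw 89.96 tilt 2.07 grip 0.0502 F [-0.0165  1.2577 -0.2896]
q [0.0339 0.434  0.2862 1.4287 0.0357 1.6052] toolz [-0.0069  0.0355 -0.9993]
units [-0.0111  0.0501  2.7179] roll -0.007477527854469201
```

View pics/w5.png

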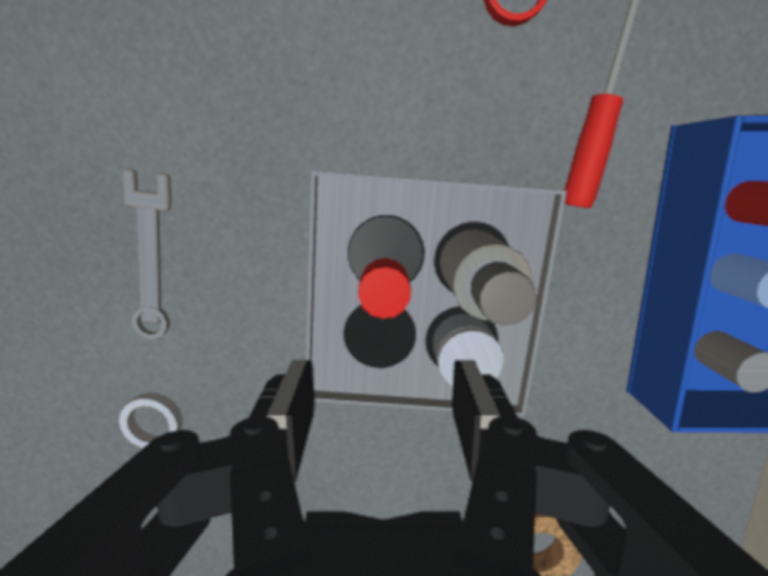

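The flask cap at (385,291) is centred between the fingers. The dewar lid is at (507,294), the jar lid at (470,360) and the empty bottle spot at (380,334).

Run:
```python
from h import *
import pickle
o,W=pickle.load(open("w5.pkl","rb"))
w=lambda x,y:wray(W,((x+.5)/1.5-.5,(y+.5)/1.5-.5),o)
print("flask",plane(w(385,291),.133),"dewar",plane(w(507,294),.123),"jar",plane(w(470,360),.049),"spotbottle",plane(w(380,334),.003))
```

```text
flask [0.5934 0.0362 0.133 ] dewar [0.6681 0.0314 0.123 ] jar [ 0.6633 -0.0463  0.049 ] spotbottle [ 0.5884 -0.0411  0.003 ]
```

Request:
{"fn": "move_arm", "kwargs": {"motion": [[50, [0, 0.01, 0.2], 0], [50, [0, 0.02, 0.6], 0], [50, [-0.01, 0.03, 1.05], 0], [50, [-0.01, 0.04, 1.5], 0], [50, [-0.01, 0.05, 1.95], 0], [50, [-0.01, 0.05, 2.3], 0], [50, [-0.01, 0.05, 2.55], 0], [50, [-0.01, 0.05, 2.68], 0], [50, [-0.01, 0.05, 2.72], 0], [50, [-0.01, 0.05, 2.72], 0]]}}

```text
clock: 16.55
eef_pos: [0.5949, 0.0385, 0.1005]
tool_rot: [0.706, 0.708, 0.012, -0.014]
ft_force: [0.2, 0.4, 0.5]
grip_width: 0.0498
```

Request:
{"fn": "move_arm", "kwargs": {"motion": [[50, [0, 0, 0], 0], [20, [0, 0, 0], 0], [20, [0, 0, 0], 0], [20, [0, 0, 0], 0], [20, [0, 0, 0], 0], [20, [0, 0, 0], 0], [20, [0, 0, 0], 0], [20, [0, 0, 0], 0], [20, [0, 0, 0], 0], [20, [0, 0, 0], 0]]}}

```text
clock: 17.55
eef_pos: [0.5949, 0.038, 0.1012]
tool_rot: [0.706, 0.708, 0.012, -0.014]
ft_force: [-3.1, -1.0, 5.9]
grip_width: 0.0305
```

```bash
python3 go.py
```

```text
t 17.55 tcp [0.5949 0.038  0.1012] yaw 90.17 tilt 2.08 grip 0.0305 F [-3.0522 -1.0328  5.9209]
q [0.0454 0.5113 0.0558 1.1163 0.0363 1.6132] toolz [-0.0026  0.0362 -0.9993]
```

Request:
{"fn": "move_arm", "kwargs": {"motion": [[20, [0, 0, -0.05], 0], [20, [0, 0, -0.2], 0], [20, [0, 0, -0.45], 0], [20, [0, 0, -0.75], 0], [20, [0, 0, -1.1], 0], [20, [0, 0, -1.45], 0], [20, [0, 0, -1.75], 0], [20, [0, 0, -1.95], 0], [20, [0, 0, -2.0], 0], [20, [0, 0, -2.0], 0]]}}

```text
clock: 18.55
eef_pos: [0.5952, 0.0345, 0.2005]
tool_rot: [0.706, 0.708, 0.012, -0.014]
ft_force: [-0.2, 0.7, -2.2]
grip_width: 0.0307
```

```bash
python3 go.py .407 .305 .2
```

```text
t 18.55 tcp [0.5952 0.0345 0.2005] yaw 90.18 tilt 2.08 grip 0.0307 F [-0.2322  0.697  -2.1922]
q [0.0394 0.4478 0.221  1.3455 0.0362 1.607 ] toolz [-0.0029  0.0361 -0.9993]
units [ 5.4184 -3.7476  0.2157] roll 0.029558791852648387
```

Request:
{"fn": "move_arm", "kwargs": {"motion": [[20, [0.3, -0.2, 0.01], 0], [20, [0.9, -0.62, 0.03], 0], [20, [1.6, -1.1, 0.06], 0], [20, [2.3, -1.6, 0.09], 0], [20, [3.0, -2.08, 0.12], 0], [20, [3.7, -2.56, 0.15], 0], [20, [4.4, -3.04, 0.18], 0], [20, [5.0, -3.46, 0.2], 0], [20, [5.35, -3.7, 0.22], 0], [20, [5.42, -3.75, 0.22], 0]]}}

```text
clock: 19.55
eef_pos: [0.4037, 0.307, 0.1987]
tool_rot: [0.704, 0.71, 0.01, -0.015]
ft_force: [0.8, 0.5, -2.8]
grip_width: 0.0304
```

Request:
{"fn": "move_arm", "kwargs": {"motion": [[20, [0, 0, 0], 0], [20, [0, 0, 0], 0], [20, [0, 0, 0.2], 0], [20, [0, 0, 0.5], 0], [20, [0, 0, 0.85], 0], [20, [0, 0, 1.2], 0], [20, [0, 0, 1.5], 0], [20, [0, 0, 1.7], 0], [20, [0, 0, 1.8], 0], [20, [0, 0, 1.8], 0]]}}

```text
clock: 20.55
eef_pos: [0.4063, 0.3077, 0.1088]
tool_rot: [0.706, 0.708, 0.011, -0.014]
ft_force: [-0.2, -0.8, -3.6]
grip_width: 0.0304
```

```bash
python3 go.py .407 .305 .1025
```

```text
t 20.55 tcp [0.4063 0.3077 0.1088] yaw 90.12 tilt 2.03 grip 0.0304 F [-0.2084 -0.8169 -3.6327]
q [ 0.6295  0.3349 -0.2012  1.0178  0.0312  2.1984] toolz [-0.0048  0.0351 -0.9994]
units [-0.0575  0.0152  0.1246] roll 0.020644554687637633
```

Request:
{"fn": "move_arm", "kwargs": {"motion": [[20, [0, 0, 0.04], 0], [20, [0, 0, 0.08], 0], [20, [0, 0, 0.1], 0], [20, [0, 0, 0.11], 0], [20, [0, 0, 0.12], 0], [20, [0, 0, 0.13], 0], [20, [0, 0, 0.13], 0], [20, [0, 0, 0.13], 0], [20, [0, 0, 0.13], 0], [20, [0, 0, 0.13], 0]]}}

```text
clock: 21.55
eef_pos: [0.4064, 0.3086, 0.1032]
tool_rot: [0.706, 0.708, 0.012, -0.014]
ft_force: [-0.3, 0.0, -2.6]
grip_width: 0.0306
```

```bash
python3 go.py
```

```text
t 21.55 tcp [0.4064 0.3086 0.1032] yaw 90.18 tilt 2.08 grip 0.0306 F [-0.2655  0.0228 -2.6101]
q [ 0.6309  0.3408 -0.2093  1.0023  0.0313  2.1988] toolz [-0.0036  0.0361 -0.9993]
```

Request:
{"fn": "move_arm", "kwargs": {"motion": [[20, [0, 0, 0.01], 0], [20, [0, 0, 0.02], 0], [20, [0, 0, 0.03], 0], [20, [0, 0, 0.03], 0], [20, [0, 0, 0.03], 0], [20, [0, 0, 0.03], 0], [20, [0, 0, 0.03], 0], [20, [0, 0, 0.03], 0], [20, [0, 0, 0.03], 0], [20, [0, 0, 0.03], 0]]}}

```text
clock: 22.55
eef_pos: [0.4064, 0.3088, 0.1022]
tool_rot: [0.706, 0.708, 0.012, -0.014]
ft_force: [-2.0, -0.6, 6.3]
grip_width: 0.0303
```

Contact at z 0.102 as predicted. Next I release and rise.

Request:
{"fn": "move_arm", "kwargs": {"motion": [[52, [0, 0, 0], 0], [52, [0, 0, 0], 0], [52, [0, 0, 0], 0], [52, [0, 0, 0], 0], [52, [0, 0, -0.2], 0], [52, [0, 0, -0.7], 0], [52, [0, 0, -1.3], 0], [52, [0, 0, -1.9], 0], [52, [0, 0, -2.5], 0], [52, [0, 0, -2.7], 0]]}}

```text
clock: 23.55
eef_pos: [0.4084, 0.3047, 0.2408]
tool_rot: [0.706, 0.708, 0.015, -0.013]
ft_force: [0.5, -0.6, 1.4]
grip_width: 0.0525
```

Run:
```python
from go import *
o=rep([.669,.029,.230]); 
c=camera("wrist"); cv2.imwrite("pics/w6.png",c["color"][:,:,::-1])
```

```text
t 23.55 tcp [0.4084 0.3047 0.2408] yaw 90.18 tilt 2.30 grip 0.0525 F [ 0.5219 -0.6204  1.3779]
q [0.6224 0.2354 0.0223 1.3327 0.0314 2.1904] toolz [ 0.002   0.04   -0.9992]
units [-5.5348  5.1955  0.0054] roll 0.03027776847820955
```

View pics/w6.png

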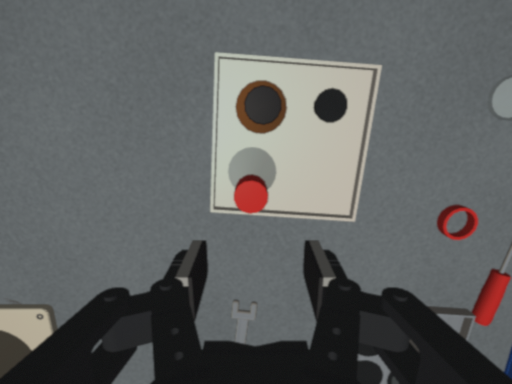

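Request:
{"fn": "move_arm", "kwargs": {"motion": [[55, [-0.3, 0.28, 0], 0], [55, [-0.9, 0.85, 0], 0], [55, [-1.6, 1.5, 0], 0], [55, [-2.3, 2.16, 0], 0], [55, [-3.0, 2.82, 0], 0], [55, [-3.7, 3.48, 0], 0], [55, [-4.4, 4.13, 0], 0], [55, [-5.05, 4.74, 0], 0], [55, [-5.45, 5.12, 0], 0], [55, [-5.53, 5.2, 0], 0]]}}

```text
clock: 24.6
eef_pos: [0.6687, 0.0249, 0.2226]
tool_rot: [0.707, 0.707, 0.01, -0.015]
ft_force: [0.4, 1.2, 0.3]
grip_width: 0.0553
```

Request:
{"fn": "move_arm", "kwargs": {"motion": [[55, [0, 0, 0], 0], [55, [0, 0, 0], 0], [55, [0, 0, 0.1], 0], [55, [0, 0, 0.3], 0], [55, [0, 0, 0.6], 0], [55, [0, 0, 0.9], 0], [55, [0, 0, 1.15], 0], [55, [0, 0, 1.3], 0], [55, [0, 0, 1.3], 0], [55, [0, 0, 1.3], 0]]}}

```text
clock: 25.6
eef_pos: [0.6676, 0.0308, 0.161]
tool_rot: [0.706, 0.708, 0.012, -0.014]
ft_force: [-0.3, 0.5, 0.8]
grip_width: 0.055
```

Run:
```python
from go import *
import pickle
o=rep([.669,.030,.091]); c=camera("wrist"); pickle.dump((o,c),open("w7.pkl","wb"))
cv2.imwrite("pics/w7.png",cv2.resize(c["color"][:,:,::-1],None,fx=1.5,fy=1.5,interpolation=cv2.INTER_CUBIC))
```

```text
t 25.60 tcp [0.6676 0.0308 0.161 ] yaw 90.19 tilt 2.07 grip 0.0550 F [-0.3022  0.5466  0.809 ]
q [0.0296 0.6167 0.3971 1.3534 0.0361 1.597 ] toolz [-0.0032  0.0361 -0.9993]
units [-0.0658  0.0332  1.3981] roll 0.03150651323002999
```

View pics/w7.png

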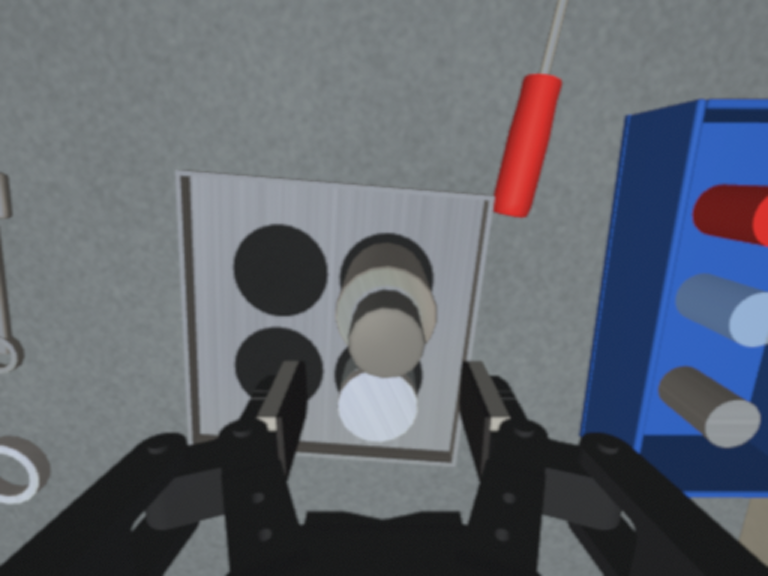

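The lid at (387,342) sits between the fingers. Descending and closing.

Request:
{"fn": "move_arm", "kwargs": {"motion": [[55, [-0.01, 0.01, 0.15], 0], [55, [-0.03, 0.02, 0.45], 0], [55, [-0.04, 0.02, 0.8], 0], [55, [-0.05, 0.02, 1.1], 0], [55, [-0.06, 0.02, 1.3], 0], [55, [-0.06, 0.02, 1.38], 0], [55, [-0.06, 0.02, 1.4], 0], [55, [-0.06, 0.02, 1.4], 0], [25, [-0.06, 0.02, 1.4], 0], [25, [-0.06, 0.02, 1.4], 0]]}}

```text
clock: 26.65
eef_pos: [0.6691, 0.0302, 0.092]
tool_rot: [0.706, 0.708, 0.012, -0.013]
ft_force: [0.1, 0.8, -1.9]
grip_width: 0.0346
```

Request:
{"fn": "move_arm", "kwargs": {"motion": [[25, [0, 0, 0], 0], [25, [0, 0, 0], 0], [25, [0, 0, 0], 0], [25, [0, 0, 0], 0], [25, [0, 0, 0], 0], [25, [0, 0, 0], 0], [25, [0, 0, 0], 0], [25, [0, 0, 0], 0], [25, [0, 0, 0], 0], [25, [0, 0, 0], 0]]}}

```text
clock: 27.65
eef_pos: [0.6691, 0.0302, 0.0919]
tool_rot: [0.706, 0.708, 0.012, -0.013]
ft_force: [-0.2, 0.1, 6.3]
grip_width: 0.0345
```

```bash
python3 go.py
```

```text
t 27.65 tcp [0.6691 0.0302 0.0919] yaw 90.18 tilt 2.07 grip 0.0345 F [-0.2141  0.0986  6.2793]
q [0.0287 0.6587 0.2884 1.2006 0.0362 1.5963] toolz [-0.0011  0.0361 -0.9993]
```

Request:
{"fn": "move_arm", "kwargs": {"motion": [[25, [0, 0, -0.05], 0], [25, [0, 0, -0.2], 0], [25, [0, 0, -0.45], 0], [25, [0, 0, -0.75], 0], [25, [0, 0, -1.1], 0], [25, [0, 0, -1.45], 0], [25, [0, 0, -1.75], 0], [25, [0, 0, -1.95], 0], [25, [0, 0, -2.0], 0], [25, [0, 0, -2.0], 0]]}}

```text
clock: 28.65
eef_pos: [0.6687, 0.0265, 0.1908]
tool_rot: [0.706, 0.708, 0.012, -0.014]
ft_force: [-0.3, 0.3, -3.2]
grip_width: 0.0346
```

```bash
python3 go.py .494 .297 .19
```

```text
t 28.65 tcp [0.6687 0.0265 0.1908] yaw 90.18 tilt 2.07 grip 0.0346 F [-0.3435  0.3497 -3.2306]
q [0.0233 0.608  0.4593 1.4245 0.0361 1.5908] toolz [-0.0032  0.036  -0.9993]
units [ 5.4164 -3.4758  0.223 ] roll 0.029756074280766615
```

Request:
{"fn": "move_arm", "kwargs": {"motion": [[25, [0.3, -0.19, 0.01], 0], [25, [0.9, -0.58, 0.03], 0], [25, [1.6, -1.03, 0.06], 0], [25, [2.3, -1.48, 0.09], 0], [25, [3.0, -1.93, 0.12], 0], [25, [3.7, -2.37, 0.15], 0], [25, [4.4, -2.82, 0.18], 0], [25, [5.0, -3.2, 0.2], 0], [25, [5.35, -3.43, 0.22], 0], [25, [5.42, -3.48, 0.22], 0]]}}

```text
clock: 29.65
eef_pos: [0.4913, 0.2991, 0.1888]
tool_rot: [0.704, 0.71, 0.01, -0.015]
ft_force: [0.3, -0.7, -2.9]
grip_width: 0.0348
```

Request:
{"fn": "move_arm", "kwargs": {"motion": [[25, [0, 0, 0], 0], [25, [0, 0, 0], 0], [25, [0, 0, 0.2], 0], [25, [0, 0, 0.5], 0], [25, [0, 0, 0.85], 0], [25, [0, 0, 1.2], 0], [25, [0, 0, 1.5], 0], [25, [0, 0, 1.7], 0], [25, [0, 0, 1.8], 0], [25, [0, 0, 1.8], 0]]}}

```text
clock: 30.65
eef_pos: [0.4932, 0.2998, 0.0991]
tool_rot: [0.706, 0.708, 0.011, -0.014]
ft_force: [0.7, -0.8, -3.6]
grip_width: 0.0346
```

```bash
python3 go.py .494 .297 .093
```

```text
t 30.65 tcp [0.4932 0.2998 0.0991] yaw 90.13 tilt 2.04 grip 0.0346 F [ 0.7091 -0.8433 -3.5927]
q [ 0.5288  0.4679 -0.0221  1.0673  0.0329  2.0975] toolz [-0.0049  0.0352 -0.9994]
units [-0.0596  0.0163  0.1205] roll 0.021606315000802567
```

Request:
{"fn": "move_arm", "kwargs": {"motion": [[25, [-0.02, 0, 0.04], 0], [25, [-0.04, 0, 0.08], 0], [25, [-0.06, 0, 0.1], 0], [25, [-0.06, 0, 0.11], 0], [25, [-0.06, 0, 0.12], 0], [25, [-0.06, 0, 0.13], 0], [25, [-0.06, 0, 0.14], 0], [25, [-0.06, 0, 0.14], 0], [25, [-0.06, 0, 0.14], 0], [25, [-0.06, 0, 0.14], 0]]}}

```text
clock: 31.65
eef_pos: [0.4934, 0.2978, 0.093]
tool_rot: [0.706, 0.708, 0.012, -0.014]
ft_force: [-0.2, 0.5, -2.7]
grip_width: 0.034
```

Request:
{"fn": "move_arm", "kwargs": {"motion": [[25, [0, 0, 0.01], 0], [25, [0, 0, 0.02], 0], [25, [0, 0, 0.03], 0], [25, [0, 0, 0.03], 0], [25, [0, 0, 0.03], 0], [25, [0, 0, 0.03], 0], [25, [0, 0, 0.03], 0], [25, [0, 0, 0.03], 0], [25, [0, 0, 0.03], 0], [25, [0, 0, 0.03], 0]]}}

```text
clock: 32.65
eef_pos: [0.4934, 0.2979, 0.093]
tool_rot: [0.706, 0.708, 0.012, -0.014]
ft_force: [-3.0, -1.5, 6.0]
grip_width: 0.0343
```

Request:
{"fn": "move_arm", "kwargs": {"motion": [[56, [0, 0, 0], 0], [56, [0, 0, 0], 0], [56, [0, 0, 0], 0], [56, [0, 0, 0], 0], [56, [0, 0, -0.2], 0], [56, [0, 0, -0.7], 0], [56, [0, 0, -1.3], 0], [56, [0, 0, -1.9], 0], [56, [0, 0, -2.5], 0], [56, [0, 0, -2.7], 0]]}}

```text
clock: 33.65
eef_pos: [0.4955, 0.2937, 0.2309]
tool_rot: [0.706, 0.708, 0.015, -0.013]
ft_force: [0.3, 0.3, 0.3]
grip_width: 0.056
```

Run:
```python
from go import *
import pickle
o=rep([.664,-.046,.230]); 
c=camera("wrist"); pickle.dump((o,c),open("w8.pkl","wb")); cv2.imwrite("pics/w8.png",cv2.resize(c["color"][:,:,::-1],None,fx=1.5,fy=1.5,interpolation=cv2.INTER_CUBIC))
```

```text
t 33.65 tcp [0.4955 0.2937 0.2309] yaw 90.18 tilt 2.27 grip 0.0560 F [0.3188 0.3028 0.2703]
q [0.5176 0.3754 0.1904 1.364  0.0331 2.0857] toolz [ 0.0026  0.0396 -0.9992]
units [-6.7997  3.3493 -0.242 ] roll 0.030214947218195693
```

View pics/w8.png

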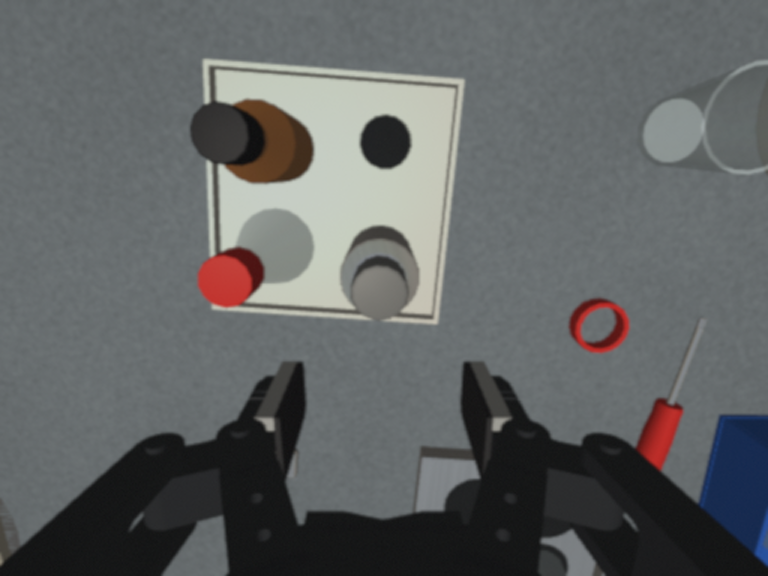

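Run:
```python
from h import *
import pickle
o,W=pickle.load(open("w8.pkl","rb"))
w=lambda x,y:wray(W,((x+.5)/1.5-.5,(y+.5)/1.5-.5),o)
print("bottle",plane(w(220,132),.148),"flask",plane(w(226,278),.134),"dewar",plane(w(380,290),.124),"bung",plane(w(385,142),.032))
```

```text
bottle [0.415  0.3858 0.148 ] flask [0.4057 0.3081 0.134 ] dewar [0.4941 0.2983 0.124 ] bung [0.4976 0.3887 0.032 ]
```

Request:
{"fn": "move_arm", "kwargs": {"motion": [[75, [-0.3, 0.15, 0], 0], [75, [-0.9, 0.45, -0.03], 0], [75, [-1.7, 0.84, -0.06], 0], [75, [-2.5, 1.23, -0.09], 0], [75, [-3.4, 1.68, -0.12], 0], [75, [-4.3, 2.12, -0.15], 0], [75, [-5.2, 2.57, -0.18], 0], [75, [-6.0, 2.96, -0.21], 0], [75, [-6.6, 3.26, -0.24], 0], [75, [-6.8, 3.35, -0.24], 0]]}}

```text
clock: 34.7
eef_pos: [0.6623, -0.0518, 0.2221]
tool_rot: [0.708, 0.706, 0.01, -0.015]
ft_force: [1.1, 0.0, -0.4]
grip_width: 0.075
```

Request:
{"fn": "move_arm", "kwargs": {"motion": [[75, [0, 0, 0], 0], [75, [0, 0, 0], 0], [75, [0, 0, 0.2], 0], [75, [0, 0, 0.5], 0], [75, [0, 0, 0.9], 0], [75, [0, 0, 1.3], 0], [75, [0, 0, 1.6], 0], [75, [0, 0, 1.8], 0], [75, [0, 0, 1.9], 0], [75, [0, 0, 1.9], 0]]}}

```text
clock: 35.7
eef_pos: [0.6616, -0.0425, 0.13]
tool_rot: [0.705, 0.709, 0.011, -0.014]
ft_force: [0.2, 0.4, 0.1]
grip_width: 0.0749
```

Run:
```python
from go import *
import pickle
o=rep([.664,-.046,.007]); c=camera("wrist"); pickle.dump((o,c),open("w9.pkl","wb"))
cv2.imwrite("pics/w9.png",cv2.resize(c["color"][:,:,::-1],None,fx=1.5,fy=1.5,interpolation=cv2.INTER_CUBIC))
```

```text
t 35.70 tcp [ 0.6616 -0.0425  0.13  ] yaw 90.24 tilt 2.09 grip 0.0749 F [0.177  0.3927 0.0939]
q [-0.0805  0.626   0.3319  1.2844  0.0357  1.4858] toolz [-0.0047  0.0361 -0.9993]
units [-0.1582  0.0593  2.4556] roll 0.04007642721157604
```

View pics/w9.png

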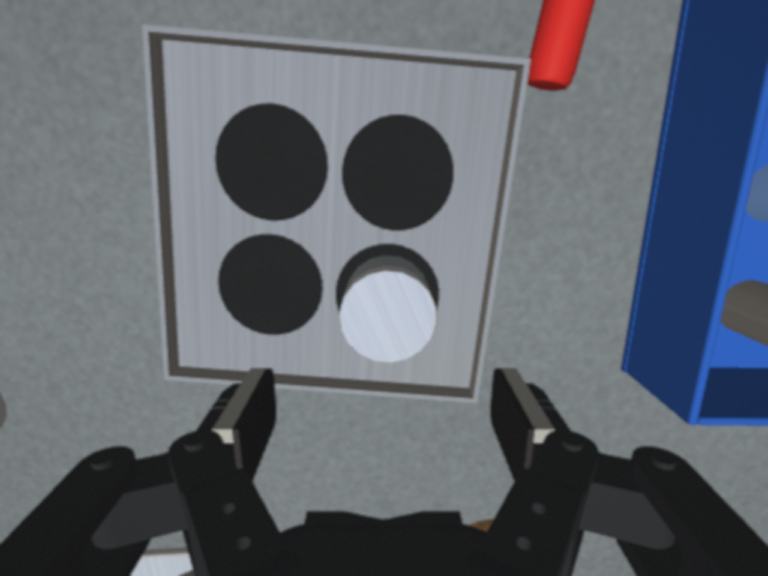

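The lid is at (388,316) and the three empty spots are at (272,162), (398,172) and (271,284).

Run:
```python
from h import *
import pickle
o,W=pickle.load(open("w9.pkl","rb"))
w=lambda x,y:wray(W,((x+.5)/1.5-.5,(y+.5)/1.5-.5),o)
print("jar",plane(w(388,316),.049),"spots f d b",*[plane(w(*p),.003) for p in [(272,162),(398,172),(271,284)]])
c=np.array([plane(w(*p),.018) for p in [(146,28),(529,60),(476,399),(168,379)]]);print(c.mean(0),np.linalg.norm(c-np.roll(c,1,0),axis=1))
```

```text
jar [ 0.6641 -0.046   0.049 ] spots f d b [0.5941 0.0358 0.003 ] [0.67   0.0302 0.003 ] [ 0.5884 -0.04    0.003 ]
[ 0.6296 -0.0059  0.018 ] [0.2042 0.2036 0.203  0.2028]
```

Request:
{"fn": "move_arm", "kwargs": {"motion": [[75, [-0.03, 0.01, 0.2], 0], [75, [-0.06, 0.03, 0.6], 0], [75, [-0.09, 0.05, 1.05], 0], [75, [-0.12, 0.06, 1.45], 0], [75, [-0.14, 0.06, 1.8], 0], [75, [-0.15, 0.06, 2.1], 0], [75, [-0.16, 0.06, 2.3], 0], [75, [-0.16, 0.06, 2.4], 0], [75, [-0.16, 0.06, 2.44], 0], [75, [-0.16, 0.06, 2.44], 0]]}}

```text
clock: 36.75
eef_pos: [0.6651, -0.047, 0.0088]
tool_rot: [0.706, 0.708, 0.012, -0.014]
ft_force: [-0.2, -0.2, 0.3]
grip_width: 0.0748
```

```bash
python3 go.py .664 -.046 .007
```

```text
t 36.75 tcp [ 0.6651 -0.047   0.0088] yaw 90.18 tilt 2.07 grip 0.0748 F [-0.1577 -0.1614  0.3476]
q [-0.0867  0.7309  0.1904  1.0361  0.0357  1.4808] toolz [-0.0027  0.036  -0.9993]
units [ 0.0183 -0.0217  0.0359] roll 0.029672591944146138
```

Close on the jar.

Request:
{"fn": "move_arm", "kwargs": {"motion": [[75, [0.02, -0.02, 0], 0], [45, [0.02, -0.02, 0], 0], [45, [0.02, -0.02, 0], 0], [45, [0.02, -0.02, 0], 0], [45, [0.02, -0.02, 0], 0], [45, [0.02, -0.02, 0], 0], [45, [0.02, -0.02, 0], 0], [45, [0.02, -0.02, 0], 0], [45, [0.02, -0.02, 0], 0], [45, [0.02, -0.02, 0], 0]]}}

```text
clock: 37.75
eef_pos: [0.6644, -0.0459, 0.0094]
tool_rot: [0.706, 0.708, 0.012, -0.013]
ft_force: [-1.0, 0.0, 4.8]
grip_width: 0.0526
```

```bash
python3 go.py
```

```text
t 37.75 tcp [ 0.6644 -0.0459  0.0094] yaw 90.18 tilt 2.07 grip 0.0526 F [-1.0261  0.0319  4.8493]
q [-0.0853  0.7281  0.1869  1.0345  0.0358  1.4821] toolz [-0.0018  0.0361 -0.9993]
```

Request:
{"fn": "move_arm", "kwargs": {"motion": [[45, [0, 0, -0.05], 0], [45, [0, 0, -0.2], 0], [45, [0, 0, -0.5], 0], [45, [0, 0, -0.9], 0], [45, [0, 0, -1.4], 0], [45, [0, 0, -1.9], 0], [45, [0, 0, -2.3], 0], [45, [0, 0, -2.5], 0], [45, [0, 0, -2.6], 0], [45, [0, 0, -2.6], 0]]}}

```text
clock: 38.75
eef_pos: [0.6643, -0.0507, 0.1388]
tool_rot: [0.706, 0.708, 0.012, -0.014]
ft_force: [-0.2, -0.4, -1.4]
grip_width: 0.0526
```

```bash
python3 go.py .494 -.316 .14
```

```text
t 38.75 tcp [ 0.6643 -0.0507  0.1388] yaw 90.18 tilt 2.07 grip 0.0526 F [-0.2313 -0.4468 -1.4185]
q [-0.0923  0.6267  0.3564  1.3068  0.0356  1.4752] toolz [-0.003   0.036  -0.9993]
units [-5.2918 -3.4223 -0.2058] roll 0.029818610389059568
```

Request:
{"fn": "move_arm", "kwargs": {"motion": [[45, [-0.3, -0.15, -0.02], 0], [45, [-0.9, -0.44, -0.06], 0], [45, [-1.7, -0.83, -0.12], 0], [45, [-2.5, -1.22, -0.17], 0], [45, [-3.4, -1.66, -0.23], 0], [45, [-4.3, -2.1, -0.29], 0], [45, [-5.2, -2.54, -0.35], 0], [45, [-6.0, -2.93, -0.41], 0], [45, [-6.7, -3.27, -0.46], 0], [45, [-6.97, -3.41, -0.47], 0]]}}

```text
clock: 39.75
eef_pos: [0.491, -0.4042, 0.1484]
tool_rot: [0.708, 0.706, 0.011, -0.015]
ft_force: [-0.0, 0.7, -1.9]
grip_width: 0.053
```

Request:
{"fn": "move_arm", "kwargs": {"motion": [[45, [0, 0, 0], 0], [45, [0, 0, 0], 0], [45, [0, 0, 0], 0], [45, [0, 0, 0], 0], [45, [0, 0, 0], 0], [45, [0, 0, 0], 0], [45, [0, 0, 0], 0], [45, [0, 0, 0], 0], [45, [0, 0, 0], 0], [45, [0, 0, 0], 0]]}}

```text
clock: 40.75
eef_pos: [0.4948, -0.4004, 0.1498]
tool_rot: [0.706, 0.708, 0.012, -0.014]
ft_force: [-0.9, -0.0, -1.7]
grip_width: 0.0526
```

Run:
```python
from go import *
import pickle
o=rep([.494,-.316,.15]); c=camera("wrist"); pickle.dump((o,c),open("w10.pkl","wb"))
cv2.imwrite("pics/w10.png",cv2.resize(c["color"][:,:,::-1],None,fx=1.5,fy=1.5,interpolation=cv2.INTER_CUBIC))
```

```text
t 40.75 tcp [ 0.4948 -0.4004  0.1498] yaw 90.17 tilt 2.07 grip 0.0526 F [-0.915  -0.0101 -1.6538]
q [-0.6925  0.5753  0.2962  1.3174  0.0255  0.8749] toolz [-0.0035  0.036  -0.9993]
units [ 1.6868 -0.0105  0.0569] roll 0.02881247315886526
```

View pics/w10.png

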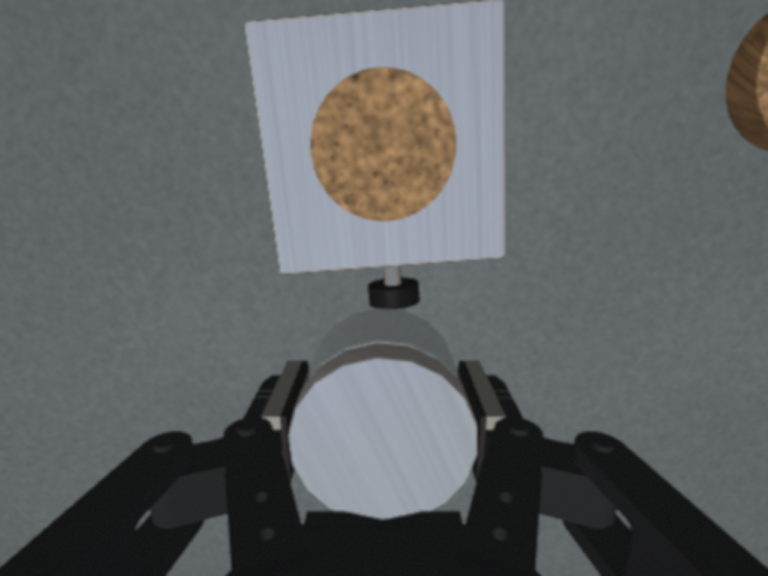

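The pad ellipse spans x 310–458 and y 66–222. The plate corners are (246,23), (503,1), (504,257) and (281,272).

Run:
```python
from h import *
import pickle
o,W=pickle.load(open("w10.pkl","rb"))
w=lambda x,y:wray(W,((x+.5)/1.5-.5,(y+.5)/1.5-.5),o)
for z in (.067,.07):
    p=[plane(w(*q),z) for q in [(310,144),(458,144),(384,66),(384,222)]]
    print(p[0],p[1],p[2],p[3],"ctr x",(p[0][0]+p[1][0])/2,"y",(p[2][1]+p[3][1])/2, np.linalg.norm(p[2]-p[3]))
    c=np.array([plane(w(*q),z) for q in [(246,23),(503,1),(504,257),(281,272)]]);print(c.mean(0),np.linalg.norm(c-np.roll(c,1,0),axis=1))
# colour mask centre
im=W["color"].astype(int); m=((im[:,:,0]-im[:,:,2])>40)&(np.arange(512)[None]<320)&(np.arange(384)[:,None]<160)
ys,xs=np.nonzero(m); P=np.array([plane(wray(W,(x,y),o),.07) for x,y in zip(xs[::5],ys[::5])]); 
h=cv2.convexHull(P[:,:2].astype(np.float32)); (cx,cy),r=cv2.minEnclosingCircle(h); print("mask",cx,cy,r)
# jar lid centre in hand
print("lid rel", plane(w(384,432),.1498-.0094+.049))
```

```text
[ 0.4581 -0.3141  0.067 ] [ 0.5319 -0.314   0.067 ] [ 0.4949 -0.2789  0.067 ] [ 0.4951 -0.3527  0.067 ] ctr x 0.49499099089185994 y -0.3158006007534262 0.07378551077605093
[ 0.4947 -0.3159  0.067 ] [0.1191 0.1192 0.1197 0.12  ]
[ 0.4586 -0.3143  0.07  ] [ 0.5314 -0.3142  0.07  ] [ 0.4949 -0.2795  0.07  ] [ 0.4951 -0.3524  0.07  ] ctr x 0.4949931902164192 y -0.31594695073550516 0.07281694318704758
[ 0.4947 -0.316   0.07  ] [0.1175 0.1176 0.1181 0.1184]
mask 0.49436068534851074 -0.31566864252090454 0.03554416447877884
lid rel [ 0.4952 -0.3971  0.1894]
```

Request:
{"fn": "move_arm", "kwargs": {"motion": [[45, [0.1, 0, 0], 0], [45, [0.3, 0, 0.01], 0], [45, [0.6, 0, 0.02], 0], [45, [0.9, 0, 0.03], 0], [45, [1.2, 0, 0.04], 0], [45, [1.45, 0, 0.05], 0], [45, [1.6, 0, 0.06], 0], [45, [1.68, 0, 0.06], 0], [45, [1.68, 0, 0.06], 0], [45, [1.68, 0, 0.06], 0]]}}

```text
clock: 41.8
eef_pos: [0.4946, -0.3166, 0.1499]
tool_rot: [0.706, 0.708, 0.011, -0.014]
ft_force: [0.6, -0.0, -1.5]
grip_width: 0.0527
```

```bash
python3 go.py .4948 -.3157 .078
```

```text
t 41.80 tcp [ 0.4946 -0.3166  0.1499] yaw 90.16 tilt 2.05 grip 0.0527 F [ 0.6465 -0.0447 -1.4566]
q [-0.5838  0.4743  0.129   1.2479  0.0279  0.9838] toolz [-0.0033  0.0356 -0.9994]
units [-0.0323  0.0081  1.4377] roll 0.027022905070921865
```

Request:
{"fn": "move_arm", "kwargs": {"motion": [[45, [0, 0, 0.15], 0], [45, [-0.01, 0.01, 0.4], 0], [45, [-0.02, 0.01, 0.7], 0], [45, [-0.03, 0.01, 1.0], 0], [45, [-0.03, 0.01, 1.2], 0], [45, [-0.03, 0.01, 1.32], 0], [45, [-0.03, 0.01, 1.4], 0], [45, [-0.03, 0.01, 1.44], 0], [45, [-0.03, 0.01, 1.44], 0], [45, [-0.03, 0.01, 1.44], 0]]}}

```text
clock: 42.8
eef_pos: [0.4952, -0.3154, 0.0784]
tool_rot: [0.706, 0.708, 0.012, -0.013]
ft_force: [0.6, 0.5, -0.6]
grip_width: 0.0528
```

```bash
python3 go.py .4948 -.3157 .0764
```

```text
t 42.80 tcp [ 0.4952 -0.3154  0.0784] yaw 90.18 tilt 2.03 grip 0.0528 F [ 0.6464  0.5013 -0.5644]
q [-0.5817  0.5308  0.0239  1.0855  0.0281  0.9856] toolz [-0.0026  0.0354 -0.9994]
units [-0.0074 -0.0075  0.0398] roll 0.0302180684835965
```

Request:
{"fn": "move_arm", "kwargs": {"motion": [[45, [0, 0, 0.01], 0], [45, [0, 0, 0.02], 0], [45, [0, 0, 0.03], 0], [45, [0, 0, 0.04], 0], [45, [0, 0, 0.04], 0], [45, [0, 0, 0.05], 0], [45, [0, 0, 0.05], 0], [45, [0, 0, 0.05], 0], [45, [0, 0, 0.05], 0], [45, [0, 0, 0.05], 0]]}}

```text
clock: 43.8
eef_pos: [0.4949, -0.3152, 0.0764]
tool_rot: [0.706, 0.708, 0.012, -0.014]
ft_force: [-2.9, 1.5, 5.2]
grip_width: 0.0529
```

Request:
{"fn": "move_arm", "kwargs": {"motion": [[75, [0, 0, 0], 0], [75, [0, 0, 0], 0], [75, [0, 0, 0], 0], [75, [0, 0, 0], 0], [75, [0, 0, -0.1], 0], [75, [0, 0, -0.4], 0], [75, [0, 0, -0.9], 0], [75, [0, 0, -1.5], 0], [75, [0, 0, -2.1], 0], [75, [0, 0, -2.4], 0]]}}

```text
clock: 44.8
eef_pos: [0.4963, -0.3202, 0.1988]
tool_rot: [0.706, 0.708, 0.012, -0.012]
ft_force: [0.4, -0.4, 0.3]
grip_width: 0.0752
```

Request:
{"fn": "move_arm", "kwargs": {"motion": [[75, [0, 0, 0], 0], [75, [0, 0, 0], 0], [75, [0, 0, 0], 0], [75, [0, 0, 0], 0], [75, [0, 0, 0], 0], [75, [0, 0, 0], 0], [75, [0, 0, 0], 0], [75, [0, 0, 0], 0], [75, [0, 0, 0], 0], [75, [0, 0, 0], 0]]}}

```text
clock: 45.8
eef_pos: [0.4952, -0.3194, 0.1953]
tool_rot: [0.706, 0.708, 0.012, -0.014]
ft_force: [0.6, 0.1, 0.3]
grip_width: 0.0748
```

Run:
```python
from go import *
import pickle
o=rep([.494,.297,.20]); c=camera("wrist"); pickle.dump((o,c),open("w11.pkl","wb"))
cv2.imwrite("pics/w11.png",cv2.resize(c["color"][:,:,::-1],None,fx=1.5,fy=1.5,interpolation=cv2.INTER_CUBIC))
```

```text
t 45.80 tcp [ 0.4952 -0.3194  0.1953] yaw 90.18 tilt 2.07 grip 0.0748 F [0.5873 0.1305 0.269 ]
q [-0.5873  0.4536  0.2165  1.3566  0.028   0.98  ] toolz [-0.0035  0.036  -0.9993]
units [12.3235  0.0151  0.3494] roll 0.02964692224275704
```

View pics/w11.png

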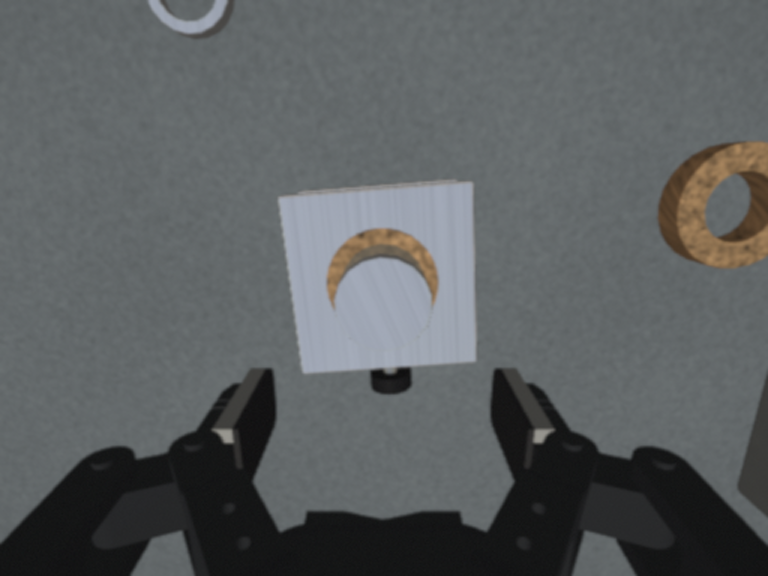

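Lid x 333–434, top edge at y 257. Plate corners are (279,197), (472,182), (476,361), (302,373). Checking the offset from the pad centre:

Run:
```python
from h import *
import pickle
o,W=pickle.load(open("w11.pkl","rb"))
w=lambda x,y:wray(W,((x+.5)/1.5-.5,(y+.5)/1.5-.5),o)
a,b,t=[plane(w(*q),.116) for q in [(333,304),(434,304),(383.5,257)]]
print("lid x",(a[0]+b[0])/2,"diam",b[0]-a[0],"y",t[1]-.027)
c=np.array([plane(w(*q),.07) for q in [(279,197),(472,182),(476,361),(302,373)]]);print("jack",c.mean(0),np.linalg.norm(c-np.roll(c,1,0),axis=1))
```

```text
lid x 0.4953212181115819 diam 0.05477666681683607 y -0.31659927973351143
jack [ 0.4944 -0.3158  0.07  ] [0.1181 0.1176 0.118  0.1189]
```

The jar is within about 1 mm of the pad centre. Now I fetch the dewar back.

Request:
{"fn": "move_arm", "kwargs": {"motion": [[56, [0.3, 0, 0.01], 0], [56, [0.9, 0, 0.03], 0], [56, [1.6, 0, 0.05], 0], [56, [2.4, 0, 0.07], 0], [56, [3.2, 0, 0.09], 0], [56, [4.0, 0, 0.11], 0], [56, [4.8, 0, 0.13], 0], [56, [5.5, 0, 0.15], 0], [56, [6.0, 0, 0.17], 0], [56, [6.2, 0, 0.17], 0]]}}

```text
clock: 46.85
eef_pos: [0.4934, -0.0064, 0.1981]
tool_rot: [0.705, 0.709, 0.012, -0.014]
ft_force: [-0.5, 0.4, -0.1]
grip_width: 0.0561
```

Request:
{"fn": "move_arm", "kwargs": {"motion": [[56, [0.3, 0, 0.01], 0], [56, [0.9, 0, 0.03], 0], [56, [1.6, 0, 0.05], 0], [56, [2.4, 0, 0.07], 0], [56, [3.2, 0, 0.09], 0], [56, [4.0, 0, 0.11], 0], [56, [4.8, 0, 0.13], 0], [56, [5.5, 0, 0.15], 0], [56, [6.0, 0, 0.17], 0], [56, [6.1, 0, 0.17], 0]]}}

```text
clock: 47.85
eef_pos: [0.4928, 0.2983, 0.2001]
tool_rot: [0.705, 0.709, 0.012, -0.014]
ft_force: [-0.7, -0.0, -0.0]
grip_width: 0.0562
```

Run:
```python
from go import *
import pickle
o=rep([.4934,.2979,.093]); c=camera("wrist"); pickle.dump((o,c),open("w12.pkl","wb"))
cv2.imwrite("pics/w12.png",c["color"][:,:,::-1])
```

```text
t 47.85 tcp [0.4928 0.2983 0.2001] yaw 90.36 tilt 2.10 grip 0.0562 F [-0.6588 -0.0497 -0.0293]
q [0.5266 0.3935 0.1371 1.2993 0.0334 2.0914] toolz [-0.0037  0.0365 -0.9993]
units [-0.0854  0.0197  2.141 ] roll 0.05956814790659356
```

View pics/w12.png

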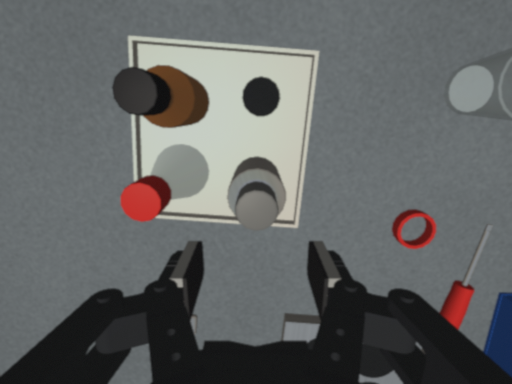

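The lid at (256,207) is centred. Descending.

Request:
{"fn": "move_arm", "kwargs": {"motion": [[56, [-0.02, 0.01, 0.15], 0], [56, [-0.04, 0.02, 0.45], 0], [56, [-0.06, 0.02, 0.8], 0], [56, [-0.08, 0.02, 1.15], 0], [56, [-0.08, 0.02, 1.5], 0], [56, [-0.08, 0.02, 1.8], 0], [56, [-0.08, 0.02, 2.0], 0], [56, [-0.08, 0.02, 2.1], 0], [56, [-0.08, 0.02, 2.14], 0], [56, [-0.08, 0.02, 2.14], 0]]}}

```text
clock: 48.9
eef_pos: [0.4942, 0.2954, 0.0937]
tool_rot: [0.706, 0.708, 0.012, -0.014]
ft_force: [0.7, -1.8, 0.6]
grip_width: 0.0563
```

Request:
{"fn": "move_arm", "kwargs": {"motion": [[56, [0, 0, 0], 0], [25, [0, 0, 0], 0], [25, [0, 0, 0], 0], [25, [0, 0, 0], 0], [25, [0, 0, 0], 0], [25, [0, 0, 0], 0], [25, [0, 0, 0], 0], [25, [0, 0, 0], 0], [25, [0, 0, 0], 0], [25, [0, 0, 0], 0]]}}

```text
clock: 49.9
eef_pos: [0.4942, 0.296, 0.0943]
tool_rot: [0.706, 0.708, 0.012, -0.014]
ft_force: [-1.3, 0.3, 4.4]
grip_width: 0.0346
```

```bash
python3 go.py
```

```text
t 49.90 tcp [0.4942 0.296  0.0943] yaw 90.19 tilt 2.12 grip 0.0346 F [-1.3145  0.3093  4.4457]
q [ 0.5222  0.4685 -0.0353  1.0508  0.0333  2.0899] toolz [-0.0025  0.0369 -0.9993]
```

Request:
{"fn": "move_arm", "kwargs": {"motion": [[25, [0, 0, -0.05], 0], [25, [0, 0, -0.2], 0], [25, [0, 0, -0.45], 0], [25, [0, 0, -0.75], 0], [25, [0, 0, -1.1], 0], [25, [0, 0, -1.45], 0], [25, [0, 0, -1.75], 0], [25, [0, 0, -1.95], 0], [25, [0, 0, -2.0], 0], [25, [0, 0, -2.0], 0]]}}

```text
clock: 50.9
eef_pos: [0.4943, 0.2921, 0.1935]
tool_rot: [0.706, 0.708, 0.012, -0.014]
ft_force: [0.1, -0.6, -3.8]
grip_width: 0.0347
```

```bash
python3 go.py .6691 .0302 .19
```

```text
t 50.90 tcp [0.4943 0.2921 0.1935] yaw 90.18 tilt 2.08 grip 0.0347 F [ 0.1038 -0.6008 -3.8112]
q [0.5162 0.3931 0.1193 1.2818 0.0331 2.0841] toolz [-0.0032  0.0362 -0.9993]
units [-5.2473  3.4792 -0.1302] roll 0.029307276984193702
```

Request:
{"fn": "move_arm", "kwargs": {"motion": [[25, [-0.3, 0.2, -0.01], 0], [25, [-0.9, 0.59, -0.03], 0], [25, [-1.6, 1.05, -0.04], 0], [25, [-2.3, 1.51, -0.06], 0], [25, [-3.0, 1.97, -0.08], 0], [25, [-3.7, 2.43, -0.09], 0], [25, [-4.3, 2.83, -0.1], 0], [25, [-4.85, 3.19, -0.12], 0], [25, [-5.2, 3.42, -0.13], 0], [25, [-5.28, 3.48, -0.13], 0]]}}

```text
clock: 51.9
eef_pos: [0.6695, 0.0257, 0.1875]
tool_rot: [0.707, 0.707, 0.01, -0.015]
ft_force: [-0.2, 0.3, -3.8]
grip_width: 0.0339
```

Request:
{"fn": "move_arm", "kwargs": {"motion": [[25, [0, 0, 0], 0], [25, [0, 0, 0], 0], [25, [0, 0, 0.2], 0], [25, [0, 0, 0.5], 0], [25, [0, 0, 0.85], 0], [25, [0, 0, 1.2], 0], [25, [0, 0, 1.45], 0], [25, [0, 0, 1.6], 0], [25, [0, 0, 1.65], 0], [25, [0, 0, 1.65], 0]]}}

```text
clock: 52.9
eef_pos: [0.6687, 0.0318, 0.1072]
tool_rot: [0.706, 0.708, 0.012, -0.014]
ft_force: [0.1, 0.1, -2.1]
grip_width: 0.0343
```

```bash
python3 go.py .6691 .0283 .0945
```

```text
t 52.90 tcp [0.6687 0.0318 0.1072] yaw 90.20 tilt 2.08 grip 0.0343 F [ 0.0658  0.0991 -2.0788]
q [0.0311 0.6494 0.313  1.2369 0.0362 1.5984] toolz [-0.0036  0.0361 -0.9993]
units [-0.0791  0.0079  0.2521] roll 0.03252006019717631
```

Request:
{"fn": "move_arm", "kwargs": {"motion": [[25, [-0.02, 0, 0.05], 0], [25, [-0.04, 0, 0.12], 0], [25, [-0.06, 0, 0.18], 0], [25, [-0.08, 0, 0.22], 0], [25, [-0.08, 0, 0.24], 0], [25, [-0.08, 0, 0.26], 0], [25, [-0.08, 0, 0.27], 0], [25, [-0.08, 0, 0.27], 0], [25, [-0.08, 0, 0.27], 0], [25, [-0.08, 0, 0.27], 0]]}}

```text
clock: 53.9
eef_pos: [0.6689, 0.0281, 0.0937]
tool_rot: [0.706, 0.708, 0.012, -0.014]
ft_force: [0.3, 0.2, -3.1]
grip_width: 0.0343
```

```bash
python3 go.py .6691 .0283 .0933
```

```text
t 53.90 tcp [0.6689 0.0281 0.0937] yaw 90.18 tilt 2.08 grip 0.0343 F [ 0.2616  0.2236 -3.1018]
q [0.0256 0.6585 0.2931 1.2077 0.0362 1.5931] toolz [-0.0033  0.0361 -0.9993]
units [0.0038 0.005  0.0089] roll 0.030137642195029457
```

Request:
{"fn": "move_arm", "kwargs": {"motion": [[25, [0, 0, 0.01], 0], [25, [0, 0, 0.02], 0], [25, [0, 0, 0.03], 0], [25, [0, 0, 0.03], 0], [25, [0, 0, 0.03], 0], [25, [0, 0, 0.03], 0], [25, [0, 0, 0.03], 0], [25, [0, 0, 0.03], 0], [25, [0, 0, 0.03], 0], [25, [0, 0, 0.03], 0]]}}

```text
clock: 54.9
eef_pos: [0.6689, 0.0281, 0.0933]
tool_rot: [0.706, 0.708, 0.012, -0.014]
ft_force: [-2.3, -1.2, 5.4]
grip_width: 0.0345
```

Contact. Release, rise, and go for the flask (TCP 0.4064, 0.3088, 0.1022).

Request:
{"fn": "move_arm", "kwargs": {"motion": [[52, [0, 0, 0], 0], [52, [0, 0, 0], 0], [52, [0, 0, 0], 0], [52, [0, 0, 0], 0], [52, [0, 0, -0.2], 0], [52, [0, 0, -0.7], 0], [52, [0, 0, -1.3], 0], [52, [0, 0, -1.9], 0], [52, [0, 0, -2.3], 0], [52, [0, 0, -2.4], 0]]}}

```text
clock: 55.9
eef_pos: [0.6709, 0.0237, 0.2164]
tool_rot: [0.706, 0.708, 0.014, -0.012]
ft_force: [0.9, -0.1, -0.3]
grip_width: 0.052
```

Run:
```python
from go import *
o=rep([.4064,.306,.215]); c=camera("wrist")
cv2.imwrite("pics/w13.png",c["color"][:,:,::-1])
```

```text
t 55.90 tcp [0.6709 0.0237 0.2164] yaw 90.18 tilt 2.08 grip 0.0520 F [ 0.8902 -0.0721 -0.3208]
q [0.019  0.6011 0.513  1.4786 0.0361 1.5867] toolz [ 0.0035  0.0361 -0.9993]
units [ 5.6588 -5.2728  0.2135] roll 0.0307400145763476
```

View pics/w13.png

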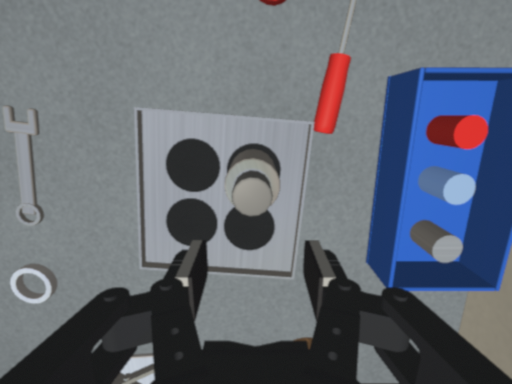

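The dewar stands on its spot, lid at (253,196).

Request:
{"fn": "move_arm", "kwargs": {"motion": [[52, [0.3, -0.28, 0.01], 0], [52, [0.9, -0.84, 0.03], 0], [52, [1.6, -1.49, 0.06], 0], [52, [2.3, -2.14, 0.09], 0], [52, [3.0, -2.8, 0.11], 0], [52, [3.7, -3.45, 0.14], 0], [52, [4.4, -4.1, 0.16], 0], [52, [5.1, -4.75, 0.18], 0], [52, [5.55, -5.17, 0.2], 0], [52, [5.66, -5.27, 0.2], 0]]}}

```text
clock: 56.95
eef_pos: [0.4016, 0.3077, 0.2119]
tool_rot: [0.704, 0.71, 0.01, -0.015]
ft_force: [-0.2, -0.3, -0.1]
grip_width: 0.0524
```

Request:
{"fn": "move_arm", "kwargs": {"motion": [[52, [0, 0, 0], 0], [52, [0, 0, 0], 0], [52, [0, 0, 0], 0], [52, [0, 0, 0], 0], [52, [0, 0, 0], 0], [52, [0, 0, 0.1], 0], [52, [0, 0, 0.3], 0], [52, [0, 0, 0.6], 0], [52, [0, 0, 0.7], 0], [52, [0, 0, 0.7], 0]]}}

```text
clock: 57.95
eef_pos: [0.4038, 0.3068, 0.1767]
tool_rot: [0.706, 0.708, 0.01, -0.014]
ft_force: [0.2, 0.4, 0.5]
grip_width: 0.0523
```

Run:
```python
from go import *
o=rep([.4064,.3085,.1022]); c=camera("wrist")
cv2.imwrite("pics/w14.png",c["color"][:,:,::-1])
```

```text
t 57.95 tcp [0.4038 0.3068 0.1767] yaw 90.17 tilt 1.99 grip 0.0523 F [0.19   0.4083 0.5403]
q [ 0.631   0.2731 -0.0975  1.1848  0.0312  2.1989] toolz [-0.006   0.0343 -0.9994]
units [-0.0163  0.0608  1.4905] roll 0.02914020321000284
```

View pics/w14.png

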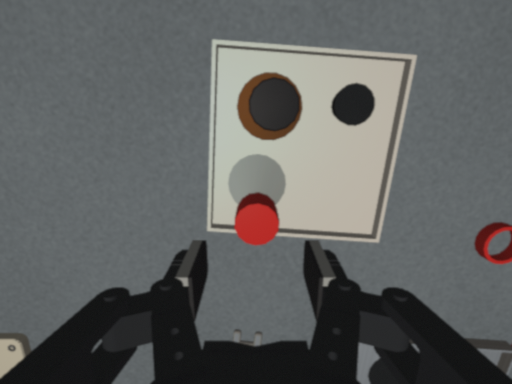

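The cap at (257,223) is centred. Descend and close.

Request:
{"fn": "move_arm", "kwargs": {"motion": [[52, [0, 0.01, 0.15], 0], [52, [-0.01, 0.02, 0.4], 0], [52, [-0.01, 0.03, 0.7], 0], [52, [-0.02, 0.03, 1.0], 0], [52, [-0.02, 0.03, 1.25], 0], [52, [-0.02, 0.03, 1.4], 0], [52, [-0.02, 0.03, 1.48], 0], [52, [-0.02, 0.03, 1.48], 0], [52, [-0.02, 0.03, 1.48], 0], [52, [-0.02, 0.03, 1.48], 0]]}}

```text
clock: 59.0
eef_pos: [0.4063, 0.3094, 0.1049]
tool_rot: [0.706, 0.708, 0.012, -0.014]
ft_force: [0.5, 0.4, 0.3]
grip_width: 0.0521
```

Request:
{"fn": "move_arm", "kwargs": {"motion": [[52, [0, 0, 0], 0], [20, [0, 0, 0], 0], [20, [0, 0, 0], 0], [20, [0, 0, 0], 0], [20, [0, 0, 0], 0], [20, [0, 0, 0], 0], [20, [0, 0, 0], 0], [20, [0, 0, 0], 0], [20, [0, 0, 0], 0], [20, [0, 0, 0], 0]]}}

```text
clock: 60.0
eef_pos: [0.4058, 0.3092, 0.1046]
tool_rot: [0.706, 0.708, 0.012, -0.014]
ft_force: [-1.7, -0.6, 5.4]
grip_width: 0.0304
```

```bash
python3 go.py
```

```text
t 60.00 tcp [0.4058 0.3092 0.1046] yaw 90.18 tilt 2.11 grip 0.0304 F [-1.7308 -0.6445  5.3995]
q [ 0.6324  0.3388 -0.2079  1.0053  0.0317  2.2002] toolz [-0.0035  0.0367 -0.9993]
```

Request:
{"fn": "move_arm", "kwargs": {"motion": [[20, [0, 0, -0.05], 0], [20, [0, 0, -0.2], 0], [20, [0, 0, -0.45], 0], [20, [0, 0, -0.75], 0], [20, [0, 0, -1.1], 0], [20, [0, 0, -1.45], 0], [20, [0, 0, -1.75], 0], [20, [0, 0, -1.95], 0], [20, [0, 0, -2.0], 0], [20, [0, 0, -2.0], 0]]}}

```text
clock: 61.0
eef_pos: [0.4063, 0.3054, 0.2041]
tool_rot: [0.706, 0.708, 0.012, -0.014]
ft_force: [0.1, -1.3, -2.3]
grip_width: 0.0307
```

```bash
python3 go.py .5949 .038 .19
```

```text
t 61.00 tcp [0.4063 0.3054 0.2041] yaw 90.17 tilt 2.08 grip 0.0307 F [ 0.1091 -1.3237 -2.2664]
q [ 0.6259  0.2558 -0.0474  1.2493  0.0312  2.1939] toolz [-0.0034  0.0361 -0.9993]
units [-5.3656  3.7562  0.0751] roll 0.02889420104433545
```

Request:
{"fn": "move_arm", "kwargs": {"motion": [[20, [-0.3, 0.21, 0], 0], [20, [-0.9, 0.63, 0.01], 0], [20, [-1.6, 1.12, 0.02], 0], [20, [-2.3, 1.61, 0.03], 0], [20, [-3.0, 2.1, 0.04], 0], [20, [-3.7, 2.59, 0.05], 0], [20, [-4.35, 3.04, 0.06], 0], [20, [-4.9, 3.43, 0.07], 0], [20, [-5.28, 3.7, 0.07], 0], [20, [-5.36, 3.75, 0.07], 0]]}}

```text
clock: 62.0
eef_pos: [0.5952, 0.0356, 0.1882]
tool_rot: [0.707, 0.707, 0.01, -0.014]
ft_force: [-0.0, 0.7, -2.1]
grip_width: 0.0304
```

Request:
{"fn": "move_arm", "kwargs": {"motion": [[20, [0, 0, 0], 0], [20, [0, 0, 0], 0], [20, [0, 0, 0.1], 0], [20, [0, 0, 0.4], 0], [20, [0, 0, 0.75], 0], [20, [0, 0, 1.05], 0], [20, [0, 0, 1.25], 0], [20, [0, 0, 1.38], 0], [20, [0, 0, 1.4], 0], [20, [0, 0, 1.4], 0]]}}

```text
clock: 63.0
eef_pos: [0.5945, 0.0411, 0.1207]
tool_rot: [0.706, 0.708, 0.012, -0.014]
ft_force: [0.7, -0.8, -3.0]
grip_width: 0.0304
```

```bash
python3 go.py .5949 .0384 .1045
```

```text
t 63.00 tcp [0.5945 0.0411 0.1207] yaw 90.20 tilt 2.08 grip 0.0304 F [ 0.7067 -0.8036 -3.0188]
q [0.0505 0.4952 0.0833 1.1601 0.0362 1.6178] toolz [-0.003   0.0361 -0.9993]
units [-0.065   0.0089  0.3216] roll 0.03270151119520411
```

Request:
{"fn": "move_arm", "kwargs": {"motion": [[20, [-0.02, 0, 0.06], 0], [20, [-0.04, 0.01, 0.14], 0], [20, [-0.06, 0.01, 0.22], 0], [20, [-0.06, 0.01, 0.28], 0], [20, [-0.06, 0.01, 0.31], 0], [20, [-0.06, 0.01, 0.33], 0], [20, [-0.06, 0.01, 0.34], 0], [20, [-0.06, 0.01, 0.34], 0], [20, [-0.06, 0.01, 0.34], 0], [20, [-0.06, 0.01, 0.34], 0]]}}

```text
clock: 64.0
eef_pos: [0.5946, 0.0385, 0.1037]
tool_rot: [0.706, 0.708, 0.012, -0.014]
ft_force: [-3.5, -0.1, 4.2]
grip_width: 0.0304
```

Request:
{"fn": "move_arm", "kwargs": {"motion": [[20, [0, 0, 0.01], 0], [20, [0, 0, 0.02], 0], [20, [0, 0, 0.02], 0], [20, [0, 0, 0.02], 0], [20, [0, 0, 0.02], 0], [20, [0, 0, 0.02], 0], [20, [0, 0, 0.02], 0], [20, [0, 0, 0.02], 0], [20, [0, 0, 0.02], 0], [20, [0, 0, 0.02], 0]]}}

```text
clock: 65.0
eef_pos: [0.5946, 0.0385, 0.1037]
tool_rot: [0.706, 0.708, 0.012, -0.014]
ft_force: [-5.0, -0.4, 8.6]
grip_width: 0.0309
```

Request:
{"fn": "move_arm", "kwargs": {"motion": [[50, [0, 0, 0], 0], [50, [0, 0, 0], 0], [50, [0, 0, 0], 0], [50, [0, 0, 0], 0], [50, [0, 0, -0.2], 0], [50, [0, 0, -0.7], 0], [50, [0, 0, -1.3], 0], [50, [0, 0, -1.9], 0], [50, [0, 0, -2.4], 0], [50, [0, 0, -2.5], 0]]}}

```text
clock: 66.0
eef_pos: [0.5972, 0.034, 0.2318]
tool_rot: [0.706, 0.708, 0.014, -0.011]
ft_force: [-0.1, -0.2, -0.2]
grip_width: 0.05
```

Run:
```python
from go import *
o=rep([.415,.384,.225]); c=camera("wrist")
cv2.imwrite("pics/w15.png",c["color"][:,:,::-1])
```

```text
t 66.00 tcp [0.5972 0.034  0.2318] yaw 90.19 tilt 2.10 grip 0.0500 F [-0.1234 -0.2244 -0.1933]
q [0.0385 0.4347 0.2821 1.4125 0.0362 1.6062] toolz [ 0.0042  0.0364 -0.9993]
units [ 7.0025 -3.6238  0.3751] roll 0.031030382551103724
```

View pics/w15.png

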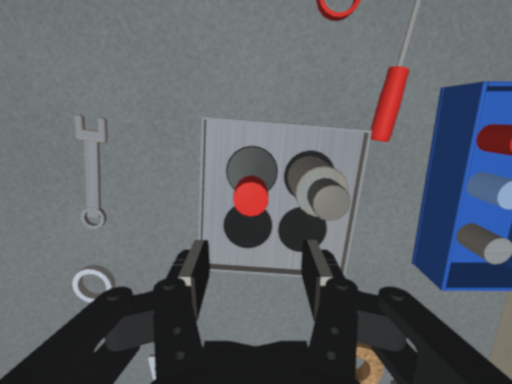

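The flask stands on its spot, cap at (251,196). Next the bottle.

Request:
{"fn": "move_arm", "kwargs": {"motion": [[50, [0.4, -0.21, 0.02], 0], [50, [1.1, -0.57, 0.05], 0], [50, [1.9, -0.98, 0.08], 0], [50, [2.75, -1.42, 0.11], 0], [50, [3.6, -1.86, 0.15], 0], [50, [4.45, -2.3, 0.19], 0], [50, [5.3, -2.74, 0.22], 0], [50, [6.1, -3.16, 0.26], 0], [50, [6.8, -3.52, 0.29], 0], [50, [7.0, -3.62, 0.3], 0]]}}

```text
clock: 67.05
eef_pos: [0.4103, 0.3865, 0.2238]
tool_rot: [0.704, 0.71, 0.01, -0.015]
ft_force: [0.2, -0.7, -1.3]
grip_width: 0.0496
```

Request:
{"fn": "move_arm", "kwargs": {"motion": [[50, [0, 0, 0], 0], [50, [0, 0, 0], 0], [50, [0, 0, 0], 0], [50, [0, 0, 0], 0], [50, [0, 0, 0.1], 0], [50, [0, 0, 0.3], 0], [50, [0, 0, 0.6], 0], [50, [0, 0, 0.8], 0], [50, [0, 0, 0.8], 0], [50, [0, 0, 0.8], 0]]}}

```text
clock: 68.05
eef_pos: [0.4128, 0.385, 0.1851]
tool_rot: [0.706, 0.708, 0.011, -0.014]
ft_force: [-0.3, 0.1, 0.8]
grip_width: 0.05
```

Run:
```python
from go import *
import pickle
o=rep([.415,.3865,.1125]); c=camera("wrist"); pickle.dump((o,c),open("w16.pkl","wb"))
cv2.imwrite("pics/w16.png",c["color"][:,:,::-1])
```

```text
t 68.05 tcp [0.4128 0.385  0.1851] yaw 90.17 tilt 2.05 grip 0.0500 F [-0.3051  0.1009  0.7641]
q [0.7349 0.3742 0.0687 1.2446 0.0291 2.3029] toolz [-0.0042  0.0355 -0.9994]
units [-0.0215  0.0506  1.4518] roll 0.028856545122404025
```

View pics/w16.png

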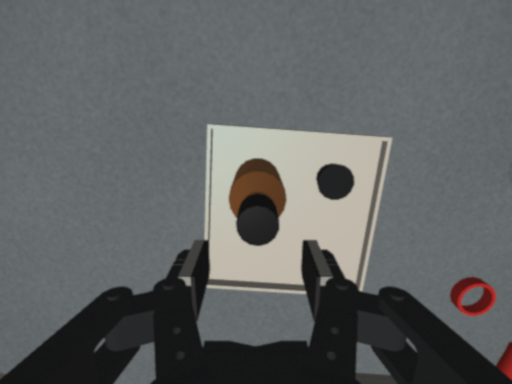

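Run:
```python
from h import *
import pickle
o,W=pickle.load(open("w16.pkl","rb"))
print(plane(wray(W,(258,225),o),.148))
```

```text
[0.4146 0.386  0.148 ]
```

Request:
{"fn": "move_arm", "kwargs": {"motion": [[50, [0, 0.01, 0.15], 0], [50, [-0.01, 0.02, 0.4], 0], [50, [-0.01, 0.03, 0.7], 0], [50, [-0.02, 0.03, 1.0], 0], [50, [-0.02, 0.03, 1.25], 0], [50, [-0.02, 0.03, 1.38], 0], [50, [-0.02, 0.03, 1.44], 0], [50, [-0.02, 0.03, 1.44], 0], [50, [-0.02, 0.03, 1.44], 0], [50, [-0.02, 0.03, 1.44], 0]]}}

```text
clock: 69.1
eef_pos: [0.4146, 0.3872, 0.1142]
tool_rot: [0.706, 0.708, 0.012, -0.014]
ft_force: [0.2, -0.3, 0.6]
grip_width: 0.0499
```

Request:
{"fn": "move_arm", "kwargs": {"motion": [[50, [0, 0, 0], 0], [20, [0, 0, 0], 0], [20, [0, 0, 0], 0], [20, [0, 0, 0], 0], [20, [0, 0, 0], 0], [20, [0, 0, 0], 0], [20, [0, 0, 0], 0], [20, [0, 0, 0], 0], [20, [0, 0, 0], 0], [20, [0, 0, 0], 0]]}}

```text
clock: 70.1
eef_pos: [0.4144, 0.3871, 0.114]
tool_rot: [0.706, 0.708, 0.012, -0.014]
ft_force: [-0.7, -0.7, 5.6]
grip_width: 0.0285
```

```bash
python3 go.py
```

```text
t 70.10 tcp [0.4144 0.3871 0.114 ] yaw 90.18 tilt 2.12 grip 0.0285 F [-0.7039 -0.7422  5.5558]
q [ 0.7357  0.4296 -0.0416  1.0769  0.0292  2.3036] toolz [-0.0028  0.0369 -0.9993]
```

Request:
{"fn": "move_arm", "kwargs": {"motion": [[20, [0, 0, -0.05], 0], [20, [0, 0, -0.2], 0], [20, [0, 0, -0.5], 0], [20, [0, 0, -0.9], 0], [20, [0, 0, -1.4], 0], [20, [0, 0, -1.9], 0], [20, [0, 0, -2.4], 0], [20, [0, 0, -2.8], 0], [20, [0, 0, -3.0], 0], [20, [0, 0, -3.0], 0]]}}

```text
clock: 71.1
eef_pos: [0.4151, 0.3816, 0.2645]
tool_rot: [0.706, 0.708, 0.013, -0.014]
ft_force: [0.5, -0.7, -3.5]
grip_width: 0.029
```

```bash
python3 go.py .588 -.0395 .26
```

```text
t 71.10 tcp [0.4151 0.3816 0.2645] yaw 90.17 tilt 2.14 grip 0.0290 F [ 0.473  -0.7309 -3.4798]
q [0.7276 0.3402 0.2261 1.4334 0.0292 2.2957] toolz [-0.002   0.0373 -0.9993]
units [-8.4302  3.4315 -0.2325] roll 0.028525535742652153
```

Request:
{"fn": "move_arm", "kwargs": {"motion": [[20, [-0.3, 0.06, -0.01], 0], [20, [-0.9, 0.17, -0.03], 0], [20, [-1.7, 0.33, -0.06], 0], [20, [-2.6, 0.5, -0.1], 0], [20, [-3.5, 0.67, -0.14], 0], [20, [-4.4, 0.85, -0.17], 0], [20, [-5.3, 1.02, -0.2], 0], [20, [-6.1, 1.17, -0.23], 0], [20, [-6.7, 1.29, -0.25], 0], [20, [-6.9, 1.33, -0.26], 0]]}}

```text
clock: 72.1
eef_pos: [0.4813, 0.0327, 0.2619]
tool_rot: [0.708, 0.706, 0.01, -0.015]
ft_force: [0.0, 1.0, -3.1]
grip_width: 0.0284
```

```bash
python3 go.py .52 -.039 .265
```

```text
t 72.10 tcp [0.4813 0.0327 0.2619] yaw 89.91 tilt 2.02 grip 0.0284 F [ 0.026   1.0365 -3.0772]
q [0.0459 0.1983 0.03   1.4077 0.0349 1.6181] toolz [-0.0068  0.0346 -0.9994]
units [-1.4295  0.7758 -0.1162] roll -0.015653901513744017
```

Request:
{"fn": "move_arm", "kwargs": {"motion": [[20, [-0.2, 0.05, -0.01], 0], [20, [-0.5, 0.15, -0.03], 0], [20, [-0.9, 0.3, -0.06], 0], [20, [-1.25, 0.5, -0.08], 0], [20, [-1.5, 0.85, -0.1], 0], [20, [-1.55, 1.25, -0.1], 0], [20, [-1.55, 1.65, -0.1], 0], [20, [-1.55, 1.95, -0.1], 0], [20, [-1.55, 2.08, -0.1], 0], [20, [-1.55, 2.1, -0.1], 0]]}}

```text
clock: 73.1
eef_pos: [0.5876, -0.0403, 0.2644]
tool_rot: [0.705, 0.709, 0.011, -0.015]
ft_force: [-2.0, -1.3, -2.9]
grip_width: 0.0281
```

Request:
{"fn": "move_arm", "kwargs": {"motion": [[20, [0, 0, 0], 0], [20, [0, 0, 0], 0], [20, [0, 0, 0], 0], [20, [0, 0, 0], 0], [20, [0, 0, 0], 0], [20, [0, 0, 0], 0], [20, [0, 0, 0], 0], [20, [0, 0, 0], 0], [20, [0, 0, 0], 0], [20, [0, 0, 0], 0]]}}

```text
clock: 74.1
eef_pos: [0.5876, -0.041, 0.2655]
tool_rot: [0.706, 0.708, 0.011, -0.014]
ft_force: [1.2, 0.3, -2.9]
grip_width: 0.0286
```

```bash
python3 go.py .5885 -.039 .114
```

```text
t 74.10 tcp [ 0.5876 -0.041   0.2655] yaw 90.18 tilt 2.08 grip 0.0286 F [ 1.2331  0.2965 -2.8688]
q [-0.0879  0.4191  0.3446  1.5031  0.0356  1.4796] toolz [-0.0036  0.036  -0.9993]
units [-0.0702  0.0293  3.0287] roll 0.029632502009701984
```

Request:
{"fn": "move_arm", "kwargs": {"motion": [[20, [-0.01, 0.01, 0.15], 0], [20, [-0.03, 0.02, 0.5], 0], [20, [-0.04, 0.03, 0.95], 0], [20, [-0.05, 0.03, 1.4], 0], [20, [-0.06, 0.03, 1.8], 0], [20, [-0.07, 0.03, 2.2], 0], [20, [-0.07, 0.03, 2.5], 0], [20, [-0.07, 0.03, 2.7], 0], [20, [-0.07, 0.03, 2.78], 0], [20, [-0.07, 0.03, 2.8], 0]]}}

```text
clock: 75.1
eef_pos: [0.5884, -0.0394, 0.1251]
tool_rot: [0.706, 0.708, 0.011, -0.014]
ft_force: [-0.2, 0.5, -2.7]
grip_width: 0.0288
```

```bash
python3 go.py .5885 -.039 .114
```

```text
t 75.10 tcp [ 0.5884 -0.0394  0.1251] yaw 90.18 tilt 2.08 grip 0.0288 F [-0.2046  0.5389 -2.6502]
q [-0.0852  0.4848  0.0784  1.1716  0.0357  1.4823] toolz [-0.0041  0.0361 -0.9993]
units [-0.0005  0.0019  0.2222] roll 0.02954708109503912
```

Request:
{"fn": "move_arm", "kwargs": {"motion": [[20, [0, 0, 0.06], 0], [20, [0, 0, 0.12], 0], [20, [0, 0, 0.17], 0], [20, [0, 0, 0.2], 0], [20, [0, 0, 0.22], 0], [20, [0, 0, 0.23], 0], [20, [0, 0, 0.24], 0], [20, [0, 0, 0.24], 0], [20, [0, 0, 0.24], 0], [20, [0, 0, 0.24], 0]]}}

```text
clock: 76.1
eef_pos: [0.5886, -0.039, 0.1136]
tool_rot: [0.706, 0.708, 0.012, -0.014]
ft_force: [-0.0, -0.8, -3.9]
grip_width: 0.0285
```

```bash
python3 go.py .5885 -.039 .113
```

```text
t 76.10 tcp [ 0.5886 -0.039   0.1136] yaw 90.18 tilt 2.08 grip 0.0285 F [-0.0399 -0.7925 -3.9043]
q [-0.0845  0.4935  0.0608  1.1445  0.0357  1.4831] toolz [-0.0033  0.0361 -0.9993]
units [-0.0007 -0.0021  0.0113] roll 0.02924114444296322
```

Request:
{"fn": "move_arm", "kwargs": {"motion": [[20, [0, 0, 0.01], 0], [20, [0, 0, 0.02], 0], [20, [0, 0, 0.03], 0], [20, [0, 0, 0.03], 0], [20, [0, 0, 0.03], 0], [20, [0, 0, 0.03], 0], [20, [0, 0, 0.03], 0], [20, [0, 0, 0.03], 0], [20, [0, 0, 0.03], 0], [20, [0, 0, 0.03], 0]]}}

```text
clock: 77.1
eef_pos: [0.5887, -0.039, 0.113]
tool_rot: [0.706, 0.708, 0.012, -0.014]
ft_force: [-2.6, 0.2, 5.4]
grip_width: 0.0287
```

Contact as predicted at 0.113. Release and rise.

Request:
{"fn": "move_arm", "kwargs": {"motion": [[50, [0, 0, 0], 0], [50, [0, 0, 0], 0], [50, [0, 0, 0], 0], [50, [0, 0, 0], 0], [50, [0, 0, -0.2], 0], [50, [0, 0, -0.7], 0], [50, [0, 0, -1.3], 0], [50, [0, 0, -1.9], 0], [50, [0, 0, -2.4], 0], [50, [0, 0, -2.5], 0]]}}

```text
clock: 78.1
eef_pos: [0.5909, -0.0437, 0.2416]
tool_rot: [0.706, 0.708, 0.014, -0.011]
ft_force: [0.0, 0.2, -0.4]
grip_width: 0.0501
```

Request:
{"fn": "move_arm", "kwargs": {"motion": [[50, [0, 0, 0], 0], [50, [0, -0.1, 0], 0], [50, [0, -0.5, 0], 0], [50, [0, -1, 0], 0], [50, [0, -1.5, 0], 0], [50, [0, -2, 0], 0], [50, [0, -2.5, 0], 0], [50, [0, -2.9, 0], 0], [50, [0, -3.1, 0], 0], [50, [0, -3.2, 0], 0]]}}

```text
clock: 79.1
eef_pos: [0.4276, -0.0438, 0.2366]
tool_rot: [0.706, 0.708, 0.011, -0.015]
ft_force: [-0.0, 0.0, 0.4]
grip_width: 0.05
```

Run:
```python
from go import *
import pickle
o=rep(); w=camera("wrist"); T=camera("top"); S=camera("scene"); o2=rep()
pickle.dump((o,w,T,S),open("fin.pkl","wb"))
cv2.imwrite("pics/ftc.png",cv2.resize(T["color"][130:215,220:310,::-1],None,fx=7,fy=7,interpolation=cv2.INTER_CUBIC))
cv2.imwrite("pics/fsc.png",cv2.resize(S["color"][165:270,175:280,::-1],None,fx=5,fy=5,interpolation=cv2.INTER_CUBIC))
cv2.imwrite("pics/ftop.png",cv2.resize(T["color"][:,:,::-1],None,fx=1.5,fy=1.5))
T0,S0=pickle.load(open("ts.pkl","rb"))
d=lambda a,b,s: np.abs(a["color"][s].astype(int)-b["color"][s]).max(2)
for n,A,B,s in (("top",T,T0,np.s_[130:215,220:310]),("scene",S,S0,np.s_[165:270,175:280])):
    m=d(A,B,s); print(n,"px changed>40:",(m>40).sum())
```

```text
t 79.10 tcp [ 0.4276 -0.0438  0.2366] yaw 90.17 tilt 2.10 grip 0.0500 F [-0.0219  0.028   0.3528]
q [-0.1272  0.107  -0.1451  1.3286  0.0354  1.4405] toolz [-0.0053  0.0363 -0.9993]
t 79.25 tcp [ 0.4293 -0.0439  0.2372] yaw 90.18 tilt 2.08 grip 0.0498 F [-0.2011  0.1049 -0.0074]
q [-0.1269  0.1086 -0.1417  1.3285  0.0354  1.4406] toolz [-0.0035  0.0361 -0.9993]
top px changed>40: 565
scene px changed>40: 213
```

View pics/ftop.png

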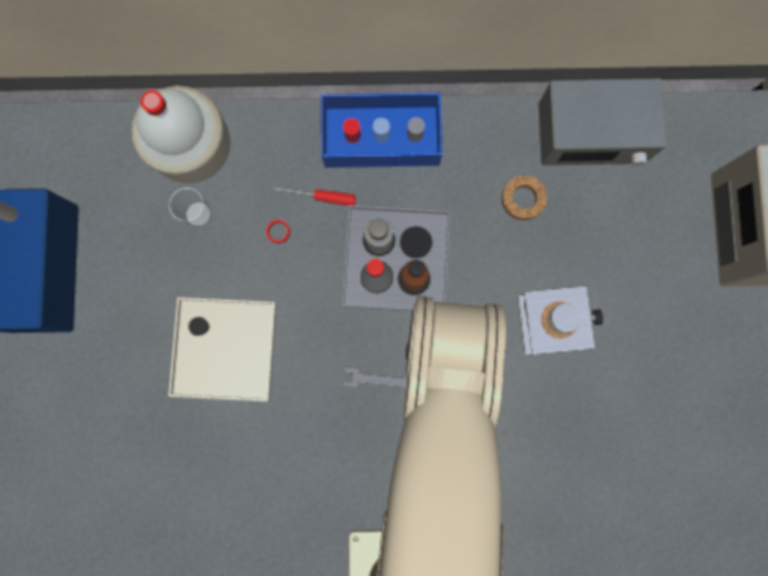

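View pics/fsc.png

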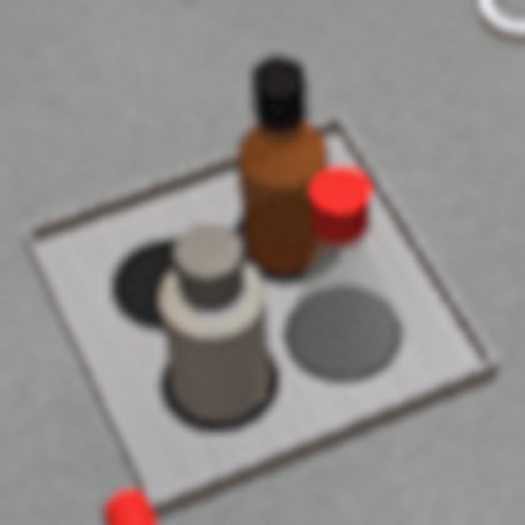

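View pics/ftc.png

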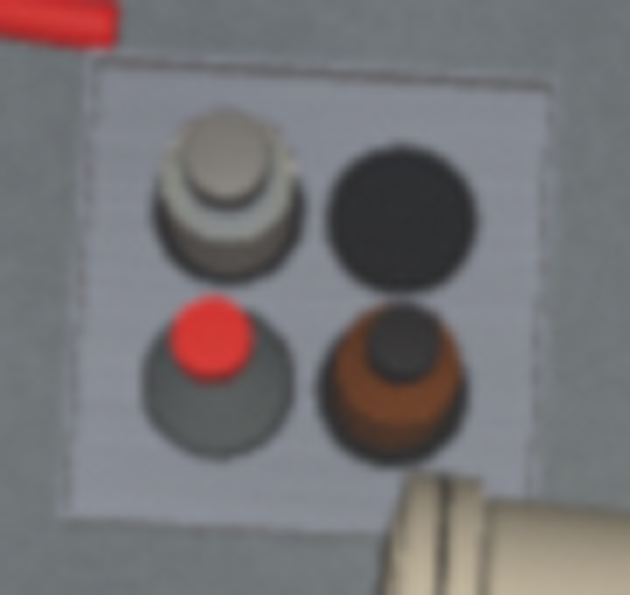

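The start and end crops agree: dewar lid (226,154) against (226,152), red cap (211,339) against (212,340), black cap (403,342) against (403,343). All three are within about 1 mm and upright, the jar is on the pad, the bung is where it was, and the arm is clear.

```bash
python3 -c "
from workcell import *
print(get_obs()['joint_vel']); print(job_done())"
```

```text
[ 0.00217183  0.01103261  0.01757258 -0.00055133 -0.00109131  0.0001834 ]
the job is handed in; nothing more can be done
None
```

I carried out all the steps in order and handed the job in at about 79 s of the 144 s; `job_done` gave no verdict. The bottle, flask and dewar went into the three free quarters of the drip tray, then the jar onto the cork pad. The dewar, flask and bottle then went back onto their own spots in the caddy.

**Last checks:**
- **Jar:** on the wrist camera it stood about 1 mm from the centre of the pad.
- **Tall vessels:** all three stand upright. Before-and-after pictures from the top camera match to within about 1 mm, well inside the 15 mm allowed.
- **Bung:** it is where it was at the start.
- **Gripper:** it was open and clear of everything, and the arm was practically still at hand-in.

**What went wrong or disagreed:**
- **Tool tilt:** on the first carry the last joint reached its range limit and left the tool tilted by about 2°. I turned the jaws 90° so the tilt lay along the jaw axis and carried on with it. The bottle was therefore set into the tray about 2° off and settled upright when released.
- **Heights:** heights from the scene and top cameras read 3–5 mm low. Two wrist views and the contact heights at each set-down agreed with the given sizes, so I went by those.

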